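Gang-clamp the cage brackets, all the same hand

ROBOT

A 6-joint arm with a two-finger parallel gripper is mounted at the origin on the work surface. World frame = base frame: x ahead of the robot, y to its left, z up, the work surface at z = 0. Lengths are in m, angles in rad, forces in N, time in s.
With the tool pointing down it reaches from about 0.35 to 0.775 m from the base axis. Payload 7.3 kg.
Tool frame: the origin (TCP) lies at the very end of the fingers, on their centre line; the grasp point (between the pads) lies 19 mm behind it (robot.tcp_to_grasp is the z of the grasp point in the tool frame, in m); z points along the fingers, y is the line along which they close (so a half turn about z gives the same grasp; the last joint's range is limited). The gripper opens to 92 mm and grips with 3 to 60 N. Pads are 19 mm wide; open, the fingers measure 130 mm over their backs; the gripper's body (75 mm by 190 mm) begins 47 mm behind the grasp point.
Start: joints at [1.017, 0.342, 1.524, -0, 1.275, -0.146], TCP at [0.208, 0.482, 0.227] pointing down, gripper open.
Joint ranges: [-2.53, 2.53], [-0.77, 2.02], [0.04, 2.7], [-1, 4.14], [0.28, 2.66], [-3.11, 3.11]. Speed limits (rad/s): [2.57, 2.57, 3.14, 3.14, 3.14, 3.14].

INTERFACE

Orientations are given as [roll, pitch, yaw] about the fixed x, y, z axes, in that order (R = Rz(yaw) Ry(pitch) Rx(roll)).
In Python, from cell import monitor, read_camera, get_calibration, job, robot gives the robot as it stands. The module is installed in compiled form; this text tells all that it offers.
- The arm moves only by the tool send_rows, never from a script. Its argument "targets" is a list of rows, each an object with "translation": the shift along the tool's x, y, z in cm, a list of three; "spin": the turn about the tool's z in degrees; "jaw": the opening, from 0 (shut) to 1 (fully open). A call has exactly 5 rows; each row is the pose to reach, as a shift and turn from the pose commanded when the call began, along the tool's axes at that moment; what a row does not reach only later rows make up. A row lasts 1/10 s, in which the tool goes at most 50 mm and 8.59 degrees, less where a joint would pass 70% of its speed; a pose out of reach is approached as far as the arm can. A call with a gripper value outside its range is refused whole. The fingers move at their own pace and stop on an object; "force" is the grip in N (left out, the last holds). Time passes only in rows, so rows that repeat a pose let the fingers close, or fill a call up. It gives the time, the measured TCP pose, the force, the opening and the grip force at its end, in the units of the state.
- monitor.observe(): the state, without advancing time (a new reading comes with each control period).
- read_camera(name): name is "scene" or "top" or "wrist"; returns (picture, depth): 480x640x3 uint8, red, green, blue; 480x640 float32, m along the optical axis (not along the pixel's ray), 0 where there is no reading.
- get_calibration(name): a dict with "intrinsics" (3x3 intrinsics, pixels), "D" ([k1, k2, p1, p2, k3] as OpenCV has them; the pictures are not rectified), "origin" and "orientation" of the camera in the world; the wrist camera has in their place "hand_eye" (4x4, takes a point from camera to tool coordinates, whose origin is the TCP and whose axes are the flange's). Camera axes: x right, y up, looking along -z (the intrinsics and any distortion apply to the point x, -y, -z); pixel columns grow to the right and rows downward; lengths in m; the calibration is good to about 2 mm. A picture is of the moment at which its call begins: read the wrist's pose just before it. get_calibration takes no time and is no camera call.
- job.hand_in(): hands the job in; it is judged then, once.
The state is a dict: "time": time; "qpos": joint angles; "qvel": joint speeds; "joint_efforts": joint torques, N m; "tool_pos": TCP position; "tool_rot": TCP orientation; "contact_force": force on the tool from outside, world axes, zero at the start; "torque": the same for the moment, N m; "opening": finger opening in m; "grip_force": force on a finger pad.
Only numpy, scipy, OpenCV 4.12 (cv2) and the standard library are available. Lean on these libraries where they do the work, as an engineer would, in place of code of your own. Each camera call takes 0.05 s, during which the arm holds its last target. There are 200 camera calls.

TASK

Back the clamp knob off to open the bed, then lay every brown L-bracket on the table flat in the grey clamping bed, its long leg along and up against the low fence on your side and its short leg pointing away from you at the pressure bar, from the left-hand end of the long leg; a bracket that lies mirrored, so that its short leg would come at the right-hand end, must be turned over first. Only when all of them are in, turn the knob clockwise until the bar just closes up on them, then give it a further quarter turn (never as much as 0.4 of a turn past touching), and leave the other things on the bench alone.

Things in the scene. Friction and masses are not known exactly. Their poses are not given: they have to be found in the camera images.
- clamp: gang clamp, fixed. Origin on the table surface, mid-length; own x from the fence towards the knob (away from the robot), y along the fence (robot's left), z up. Bed: 10 mm thick, x -75..135, y -190..190 mm. Behind the bar a screw housing with the knob, x 70..130, y -45..45, 34 mm tall without the knob.
- fence (a point): middle of the fence's working face at bed level: clamp (-60, 0, 10) mm. The low steel fence runs the bed's full length on the robot side, x -75..-60, top 28 mm above the table.
- lay_mid (a point): where the origin of a bracket laid at the middle of the bed belongs, frame turned like the clamp's: clamp (-47, 0, 23) mm; its short-leg tip is then at x = +2. Up to three fit side by side, origins at y from -130 to 130, e.g. -118, 0, 118 (26 mm between neighbours).
- bar_face (a point): middle of the working face (towards the fence) of the pressure bar, 24 mm above the table. Aluminium bar parallel to the fence, 16 mm thick, 360 mm long, 13 to 35 mm above the table; the carriage behind it is no taller. Moves towards the fence (clamp -x) as the knob turns clockwise.
- bar (a joint): spring deflection of the pressure bar in m: 0 when it touches nothing, grows as it presses on brackets (2000 N/m; pushing loose brackets over the bed takes up to 1.5 mm). Against brackets that rest on the fence it grows 5 mm per quarter turn of the knob; end stop 14 mm.
- knob (a joint): clamp knob angle in rad, grows clockwise seen from above, 0 to 9, starts at 3.5 to 4.7 (bed too tight to load). A full turn moves the bar 20 mm (3.18 mm per rad) towards the fence; at 0 the bar face is at clamp x = +16 mm, so it meets laid brackets at about 4.4 rad. Stays where it is left (friction 0.12 N m).
- knob_grip (a point): on the knob's vertical axis (clamp x 100, y 0), at the height to grip its straight grip bar, 71 mm above the table. The grip bar is 53 mm long, 14 mm wide and rises from 48 to 78 mm above the table over a disc of 56 mm diameter. The bar lies along the clamp's own x at joint value 0 and turns with the knob.
- bracket1: brown L-bracket, 26 x 26 mm section, about 120 g. Origin: centre of the long leg (92 mm along own y, -46..46; x -13..13), mid thickness. Short leg at the +y end (y 20..46), along own +x from 13 to 49. Own z: up when it lies right for the clamp, down when mirrored; all brackets are one part. Also stands stably on the long leg's side, short leg straight up (62 mm tall). Always present.
- toe1 (a point): middle of the short leg of bracket1, at its own (33, 33, 0) mm
- bracket2: another bracket of the same shape and axes as bracket1. May be absent (two or three are present in all).
- toe2 (a point): middle of the short leg of bracket2, at its own (33, 33, 0) mm
- bracket3: another bracket of the same shape and axes as bracket1. May be absent (two or three are present in all).
- toe3 (a point): middle of the short leg of bracket3, at its own (33, 33, 0) mm
- bracket4: another bracket of the same shape and axes as bracket1. May be absent (two or three are present in all).
- toe4 (a point): middle of the short leg of bracket4, at its own (33, 33, 0) mm
- ball_cage: bystander: a brown ring cage with steel balls, 96 mm across, 22 mm tall, origin under its centre; leave alone
- gauge_puck: bystander: a cream round gauge, 80 mm across, 40 mm tall, origin under its centre; leave alone
- screwdriver: bystander: a screwdriver lying at the robot's left; leave alone
Things that resemble listed ones, but are neither listed nor needed, are in the scene too. Leave any orange or purple look-alike of the bracket1 alone. Leave any red look-alike of the bracket4 alone.

How it is judged:
On the way, in this order (a step that is already met when the one before it is completed fails the run):
1. all brackets lie in the bed, right way round and within 7 mm of the fence, while the bar does not yet press (x of bracket1 in the frame of clamp between -0.052 and -0.04 m and y of bracket1 in the frame of clamp between -0.137 and 0.137 m and z of bracket1 in the frame of clamp between 0.018 and 0.028 m and angle between each of bracket1, bracket2, bracket3, bracket4's own z axis and vertical below 0.12 rad and angle between the y axis of each of bracket1, bracket2, bracket3, bracket4 and the y axis of clamp, either way round below 0.1 rad and x of each of toe1, toe2, toe3, toe4 in the frame of clamp above -0.025 m and linear speed of each of bracket1, bracket2, bracket3, bracket4 below 0.02 m/s and x of bracket2 in the frame of clamp between -0.052 and -0.04 m and y of bracket2 in the frame of clamp between -0.137 and 0.137 m and z of bracket2 in the frame of clamp between 0.018 and 0.028 m and x of bracket3 in the frame of clamp between -0.052 and -0.04 m and y of bracket3 in the frame of clamp between -0.137 and 0.137 m and z of bracket3 in the frame of clamp between 0.018 and 0.028 m and x of bracket4 in the frame of clamp between -0.052 and -0.04 m and y of bracket4 in the frame of clamp between -0.137 and 0.137 m and z of bracket4 in the frame of clamp between 0.018 and 0.028 m and value of joint bar below 0.0004 m), for 0.2 s.
2. the bar is tightened a quarter turn past touching (value of joint bar between 0.0032 and 0.0068 m), for 0.2 s.
At the end, for the whole second after the job is handed in: Every bracket present lies flat in the bed, right way up within 0.12 rad, parallel to the fence within 0.1 rad and within 3.5 mm of it, short leg towards the bar, within the bar's length, at rest; the bar is pressed in 3.2 to 6.8 mm (a quarter turn past touching, +-30 degrees) (all of step 2 and x of bracket1 in the frame of clamp between -0.052 and -0.0435 m and y of bracket1 in the frame of clamp between -0.137 and 0.137 m and z of bracket1 in the frame of clamp between 0.018 and 0.028 m and angle between each of bracket1, bracket2, bracket3, bracket4's own z axis and vertical below 0.12 rad and angle between the y axis of each of bracket1, bracket2, bracket3, bracket4 and the y axis of clamp, either way round below 0.1 rad and x of each of toe1, toe2, toe3, toe4 in the frame of clamp above -0.025 m and linear speed of each of bracket1, bracket2, bracket3, bracket4 below 0.02 m/s and x of bracket2 in the frame of clamp between -0.052 and -0.0435 m and y of bracket2 in the frame of clamp between -0.137 and 0.137 m and z of bracket2 in the frame of clamp between 0.018 and 0.028 m and x of bracket3 in the frame of clamp between -0.052 and -0.0435 m and y of bracket3 in the frame of clamp between -0.137 and 0.137 m and z of bracket3 in the frame of clamp between 0.018 and 0.028 m and x of bracket4 in the frame of clamp between -0.052 and -0.0435 m and y of bracket4 in the frame of clamp between -0.137 and 0.137 m and z of bracket4 in the frame of clamp between 0.018 and 0.028 m and velocity of joint knob below 0.05 rad/s).
It fails at once if the clamp is overtightened (about 0.4 turn or more past touching: spring deflection over 8.5 mm) (value of joint bar above 0.0085 m).
It fails at once if a bystander is moved by more than 30 mm (distance of any of ball_cage, gauge_puck, screwdriver from where it was at the start of the episode above 0.03 m).
Of bracket2, bracket3, bracket4 only 1 to 2 are there at a start; the rules pass over those that are not, and their reading is None.
At some moment in a run one of bracket1, bracket2, bracket3, bracket4 may be knocked a few centimetres aside while the robot is not near it.
Once in a run the grip may slacken for a moment while it holds something.
It also fails if it takes over 210 s, if anything falls off the work surface, if the arm or the gripper's body presses on something with over 40 N, if the wrist force passes 120 N, or if a joint passes its speed limit or range.

## Working session

There is one attempt and no reset: what is moved stays moved. The work goes in short steps, Python scripts to look and compute and a tool call to move; the robot and the scene stay as the last step left them, time stands still between calls to the robot, and variables do not carry over. Pictures are saved under pics/ and viewed, at most 14 in all, crops included, and the job is handed in when it is done.

Besides the shell and the picture viewer there is one more tool, called after "Call:" by a JSON object that holds its "fn" and its "kwargs". send_rows: Moves the arm, as the interface text tells. Its arguments: {"type":"object","properties":{"targets":{"type":"array"},"force":{"type":"number"}},"required":["targets"]}

```bash
mkdir -p pics; ls
cat > h.py <<'E'
import numpy as np, cv2
from scipy.spatial.transform import Rotation as R
from cell import monitor, read_camera, get_calibration, job, robot
def snap(name,save=None):
    s=monitor.observe(); im,d=read_camera(name); c=get_calibration(name)
    if save:
        cv2.imwrite(f'pics/{save}.png',im[:,:,::-1])
    np.savez(f'last_{name}.npz',im=im,d=d,p=s['tool_pos'],r=s['tool_rot'])
    return im,d,s
def campose(name,s=None):
    c=get_calibration(name)
    if 'hand_eye' in c:
        T=np.eye(4);T[:3,:3]=R.from_euler('xyz',s['tool_rot']).as_matrix();T[:3,3]=s['tool_pos']
        return T@np.array(c['hand_eye'])
    T=np.eye(4);o=np.array(c['orientation'])
    T[:3,:3]=o if o.shape==(3,3) else R.from_euler('xyz',o).as_matrix()
    T[:3,3]=c['origin'];return T
def rays(name,uv):
    c=get_calibration(name)
    p=cv2.undistortPoints(np.array(uv,float).reshape(-1,1,2),np.array(c['intrinsics'],float),np.array(c['D'],float))[:,0]
    return np.c_[p[:,0],-p[:,1],-np.ones(len(p))]
def atz(name,uv,z,s=None):
    T=campose(name,s);r=rays(name,uv)@T[:3,:3].T;o=T[:3,3]
    return o+r*((z-o[2])/r[:,2])[:,None]
def depthpts(name,uv,d,s=None):
    T=campose(name,s);r=rays(name,uv);uv=np.array(uv,int)
    return (r*d[uv[:,1],uv[:,0]][:,None])@T[:3,:3].T+T[:3,3]
E
python3 - <<'E'
from h import *
for n in ['scene','top']:
    im,d,s=snap(n,n+'0'); print(get_calibration(n))
print(s, get_calibration('wrist'), robot.tcp_to_grasp)
E
```

```text
pics
{'intrinsics': array([[448.60977594,   0.        , 320.96953903],
       [  0.        , 448.60977594, 240.50218872],
       [  0.        ,   0.        ,   1.        ]]), 'D': array([-0.07916596,  0.        ,  0.        ,  0.        ,  0.        ]), 'origin': array([1.17683278, 0.54958607, 0.72878905]), 'orientation': array([0.9601174 , 0.00264237, 2.345569  ])}
{'intrinsics': array([[490.01569476,   0.        , 323.2953981 ],
       [  0.        , 490.01569476, 239.20560706],
       [  0.        ,   0.        ,   1.        ]]), 'D': array([-0.03424608,  0.        ,  0.        ,  0.        ,  0.        ]), 'origin': array([ 0.34582445, -0.09683123,  1.11768407]), 'orientation': array([ 0.18916984, -0.00431362, -1.58722237])}
{'time': 0.05, 'qpos': array([ 1.01699150e+00,  3.42693396e-01,  1.52496528e+00, -3.10221443e-05,
        1.27539840e+00, -1.46023846e-01]), 'qvel': array([-6.67577435e-04, -1.32438956e-03, -2.70505008e-03,  1.17960597e-03,
       -7.99924915e-04,  4.44980980e-05]), 'joint_efforts': array([ 1.66077010e-03, -4.32421911e+01, -2.44996190e+01,  7.19773304e-02,
  
[... 251 characters left out ...]
.04695744, -0.04695865, -0.02077069]), 'grip_force': 0.0, 'opening': 0.09172096615603434} {'intrinsics': array([[347.52977973,   0.        , 320.76802401],
       [  0.        , 347.52977973, 237.57777173],
       [  0.        ,   0.        ,   1.        ]]), 'D': array([-0.06945813,  0.        ,  0.        ,  0.        ,  0.        ]), 'hand_eye': array([[-4.14854836e-04,  9.56275142e-01,  2.92468256e-01,
         8.00640371e-02],
       [ 9.99999910e-01,  3.69589556e-04,  2.10024483e-04,
         3.72354734e-04],
       [ 9.27479791e-05,  2.92468317e-01, -9.56275209e-01,
        -1.56724003e-01],
       [ 0.00000000e+00,  0.00000000e+00,  0.00000000e+00,
         1.00000000e+00]])} -0.0188
```

View pics/top0.png

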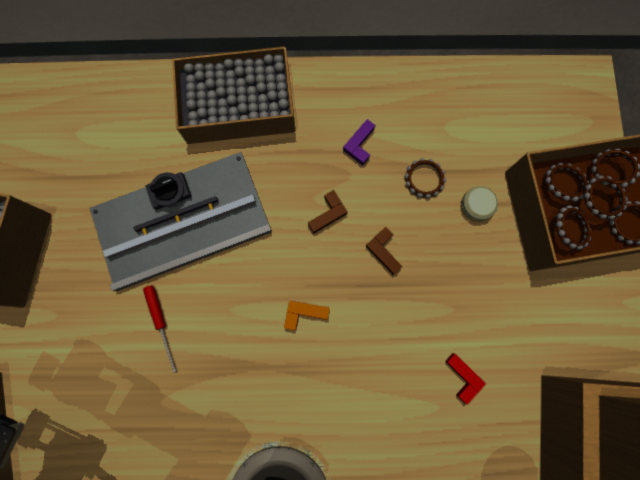

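View pics/scene0.png

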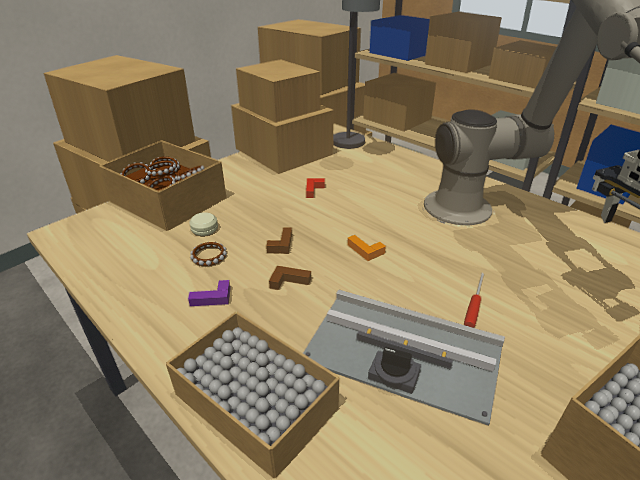

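Run:
```python
from h import *
z=np.load('last_top.npz');im=z['im'];d=z['d']
a=cv2.resize(im[130:350,80:280],None,fx=2.7,fy=2.7,interpolation=cv2.INTER_CUBIC)[:590]
cv2.imwrite('pics/clampcrop.png',cv2.cvtColor(a[:,:540],cv2.COLOR_RGB2BGR))
b=cv2.resize(im[170:290,290:420],None,fx=4.5,fy=4.5,interpolation=cv2.INTER_CUBIC)
cv2.imwrite('pics/brcrop.png',cv2.cvtColor(b,cv2.COLOR_RGB2BGR))
for u,v in [(92,207),(239,155),(270,233),(115,289)]: print('corner',depthpts('top',[(u,v)],d),atz('top',[(u,v)],.01))
# brown masks
for nm,(x0,y0,x1,y1) in dict(A=(300,185,352,240),B=(360,222,408,280)).items():
    uu,vv=np.meshgrid(range(x0,x1),range(y0,y1));uv=np.c_[uu.ravel(),vv.ravel()]
    P=depthpts('top',uv,d); c=im[uv[:,1],uv[:,0]].astype(int)
    m=(P[:,2]>.018)&(P[:,2]<.08)
    print(nm,m.sum(),np.median(P[m,2]),P[m].max(0),P[m].min(0))
    Q=P[m][:,:2].astype(np.float32); print(cv2.minAreaRect(Q),cv2.boxPoints(cv2.minAreaRect(Q)))
for u,v in [(168,189),(155,190),(176,178)]: print('knob',depthpts('top',[(u,v)],d))
```

```text
corner [[0.64372359 0.4369776  0.00779367]] [[0.6431314  0.43591645 0.01      ]]
corner [[0.76481785 0.09223082 0.01103917]] [[0.7652113  0.09240836 0.01      ]]
corner [[ 0.57675462  0.018844   -0.0019584 ]] [[0.57428816 0.01760853 0.01      ]]
corner [[0.44964375 0.36680187 0.01572742]] [[0.45018335 0.3692116  0.01      ]]
A 640 0.026062095421982567 [ 0.67090461 -0.07049571  0.03164293] [ 0.5727965  -0.16080124  0.0181042 ]
((0.6220970749855042, -0.10617180168628693), (0.06300868839025497, 0.09267701208591461), 29.90425682067871) [[ 0.5716851  -0.08170937]
 [ 0.6178894  -0.16204734]
 [ 0.6725091  -0.13063423]
 [ 0.62630475 -0.05029626]]
B 663 0.02605756043491403 [ 0.58126226 -0.20209321  0.03270964] [ 0.47313537 -0.28038859  0.01834662]
((0.5275146961212158, -0.2547079920768738), (0.09145756810903549, 0.06230749189853668), 41.759239196777344) [[ 0.47265488 -0.26192433]
 [ 0.51415175 -0.3084026 ]
 [ 0.5823745  -0.24749166]
 [ 0.54087764 -0.20101339]]
knob [[0.67353777 0.24760628 0.04358658]]
knob [[0.66260485 0.26691334 0.07352662]]
knob [[0.69885153 0.22982147 0.04538709]]
```

View pics/clampcrop.png

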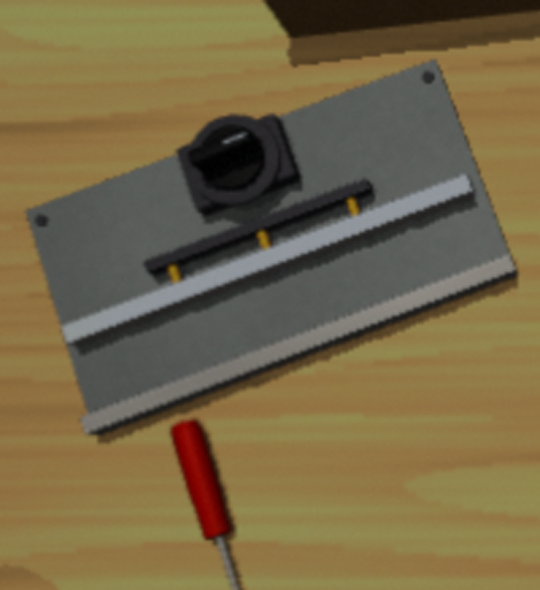

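View pics/brcrop.png

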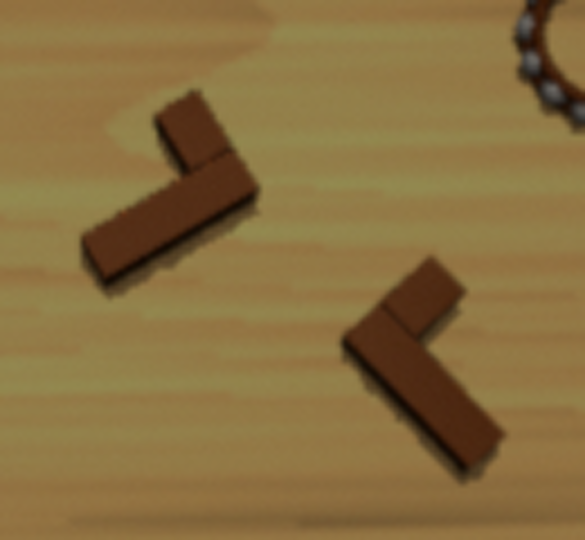

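Top view shows five look-alikes: brown A (328,214), mirrored (short leg on the right); brown B (383,250), right way round; orange (307,315); purple (360,143); red (466,378). I choose A and B, and the crop confirms both are brown and lying flat. The screwdriver is at (160,325).

```bash
cat >> h.py <<'E'
def clampfit(world,own):
    world=np.array(world)[:,:2];own=np.array(own,float)
    cw,co=world.mean(0),own.mean(0)
    a=(own-co);b=(world-cw)
    th=np.arctan2((a[:,0]*b[:,1]-a[:,1]*b[:,0]).sum(),(a*b).sum())
    M=np.array([[np.cos(th),-np.sin(th)],[np.sin(th),np.cos(th)]])
    o=cw-M@co
    return o,th,world-(own@M.T+o)
def move(goal,yaw,s=None):
    "print shift (cm, tool axes) and spin (deg) from present commanded pose to goal TCP"
    s=s or monitor.observe(); Rm=R.from_euler('xyz',s['tool_rot']).as_matrix()
    t=Rm.T@(np.array(goal)-s['tool_pos'])*100
    cy=np.arctan2(Rm[1,0],Rm[0,0])
    print('shift',t.round(2),'spin',np.degrees(cy-yaw).round(1),'q6',np.degrees(s['qpos'][5]).round(1),'yaw',np.degrees(cy).round(1))
E
python3 - <<'E'
from h import *
z=np.load('last_top.npz');im=z['im'];d=z['d']
W=[atz('top',[(92.5,207.5)],.01)[0],atz('top',[(241,154)],.01)[0],atz('top',[(271,228)],.028)[0],atz('top',[(113,287)],.028)[0]]
W[2]=atz('top',[(80+514/2.7,130+259/2.7)],.028)[0]; W[3]=atz('top',[(80+83/2.7,130+420/2.7)],.028)[0]
# fence top inner corners
own=[(.135,.19),(.135,-.19),(-.060,-.19),(-.060,.19)]
o,th,res=clampfit(W,own);print(o,np.degrees(th),(res*1000).round(1))
M=np.array([[np.cos(th),-np.sin(th)],[np.sin(th),np.cos(th)]])
uu,vv=np.meshgrid(range(80,290),range(140,300));uv=np.c_[uu.ravel(),vv.ravel()]
P=depthpts('top',uv,d);L=np.c_[(P[:,:2]-o)@M,P[:,2]]
k=(P[:,2]>.062)&(P[:,2]<.1)&(abs(L[:,1])<.05)&(L[:,0]>.05)&(L[:,0]<.15)
print('knob',k.sum(),L[k].mean(0),P[k].mean(0),cv2.minAreaRect(L[k][:,:2].astype(np.float32)*1000))
u,s_,v=np.linalg.svd(L[k][:,:2]-L[k][:,:2].mean(0));print('dir in clamp',np.degrees(np.arctan2(v[0,1],v[0,0])),s_)
f=(P[:,2]>.022)&(P[:,2]<.034)&(L[:,0]<-.045)&(abs(L[:,1])<.17);print('fence x',np.percentile(L[f,0],[2,50,98]),np.polyfit(L[f,1],L[f,0],1))
f=(P[:,2]>.029)&(P[:,2]<.042)&(L[:,0]>-.04)&(L[:,0]<.04)&(abs(L[:,1])<.17);print('bar x',np.percentile(L[f,0],[2,50,98]),np.polyfit(L[f,1],L[f,0],1))
E
```

```text
[0.57799486 0.21437714] 20.084501889029344 [[ 2.4 -4.5]
 [-2.4  5.4]
 [ 0.1 -0.4]
 [-0.1 -0.5]]
knob 194 [0.10310027 0.00157737 0.07509674] [0.67428363 0.25126381 0.07509674] ((105.54747772216797, 3.038717269897461), (16.92316246032715, 51.4182014465332), 5.137094020843506)
dir in clamp 94.52472267181223 [0.20884357 0.05946515]
fence x [-0.11437172 -0.06394364 -0.05499161] [-0.04880036 -0.06665782]
bar x [0.00532152 0.01389218 0.03873781] [-0.00473329  0.0144865 ]
```

Run:
```python
from h import *
move([0.62,0.23,0.25],np.radians(114.6))
```

```text
shift [-47.8   -6.76  -2.39] spin 42.0 q6 -8.4 yaw 156.6
```

Call:
{"fn": "send_rows", "kwargs": {"targets": [{"translation":[-20,-3,-1],"spin":20,"jaw":0.5},{"translation":[-48,-6.8,-2.4],"spin":42,"jaw":0.5},{"translation":[-48,-6.8,-2.4],"spin":42,"jaw":0.5},{"translation":[-48,-6.8,-2.4],"spin":42,"jaw":0.5},{"translation":[-48,-6.8,-2.4],"spin":42,"jaw":0.5}]}}

```text
time: 0.6
tool_pos: [0.4224, 0.3502, 0.2389]
tool_rot: [-3.141, -0.0, 1.995]
contact_force: [0.8, 0.9, 0.6]
opening: 0.0564
grip_force: 0.0
```

Run:
```python
from h import *
move([0.62,0.23,0.25],np.radians(114.6))
```

```text
shift [-19.09  13.06  -1.12] spin -0.3 q6 7.3 yaw 114.3
```

Call:
{"fn": "send_rows", "kwargs": {"targets": [{"translation":[-19,13,-1],"spin":0,"jaw":0.5},{"translation":[-19,13,-1],"spin":0,"jaw":0.5},{"translation":[-19,13,-1],"spin":0,"jaw":0.5},{"translation":[-19,13,-1],"spin":0,"jaw":0.5},{"translation":[-19,13,-1],"spin":0,"jaw":0.5}]}}

```text
time: 1.1
tool_pos: [0.621, 0.2303, 0.2482]
tool_rot: [-3.141, 0.0, 1.998]
contact_force: [0.7, 0.2, -0.1]
opening: 0.0458
grip_force: 0.0
```

Call:
{"fn": "send_rows", "kwargs": {"targets": [{"translation":[0,0,0],"spin":0,"jaw":0.5},{"translation":[0,0,0],"spin":0,"jaw":0.5},{"translation":[0,0,0],"spin":0,"jaw":0.5},{"translation":[0,0,0],"spin":0,"jaw":0.5},{"translation":[0,0,0],"spin":0,"jaw":0.5}]}}

```text
time: 1.6
tool_pos: [0.6177, 0.2341, 0.2496]
tool_rot: [3.141, -0.0, 2.002]
contact_force: [0.7, -0.5, 0.4]
opening: 0.046
grip_force: 0.0
```

Run:
```python
from h import *
im,d,s=snap('wrist','w1'); print(s['tool_pos'],s['tool_rot'],s['qpos'])
```

```text
[0.61770288 0.23405807 0.24956233] [ 3.14114957e+00 -8.52196415e-05  2.00228803e+00] [ 2.46201260e-01  5.89002487e-01  1.06038667e+00  1.65909137e-04
  1.49178370e+00 -1.85303487e-01]
```

View pics/w1.png

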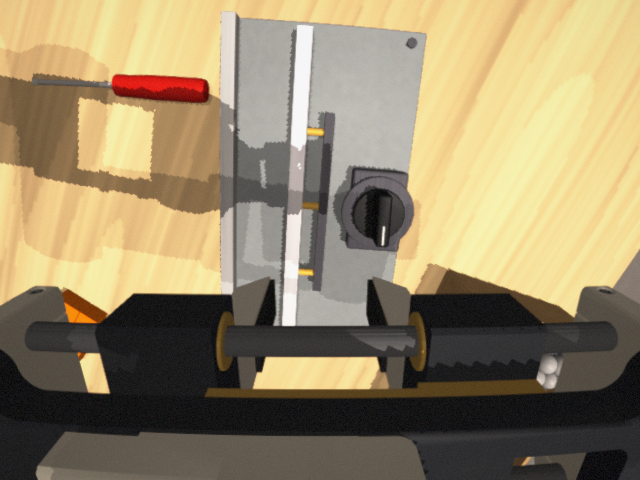

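```bash
cat > cl.py <<'E'
from h import *
z=np.load('last_wrist.npz');im=z['im'];d=z['d'];s=dict(tool_pos=z['p'],tool_rot=z['r'])
W=[atz('wrist',[(427,34)],.01,s)[0],atz('wrist',[(235,13)],.028,s)[0],atz('wrist',[(222,11)],.028,s)[0]]
print(np.array(W).round(4))
uu,vv=np.meshgrid(range(200,440),range(5,275));uv=np.c_[uu.ravel(),vv.ravel()]
P=depthpts('wrist',uv,d,s);ok=d[uv[:,1],uv[:,0]]>0
th=np.radians(19.8);o=np.array([.578,.2144])
for it in range(3):
    M=np.array([[np.cos(th),-np.sin(th)],[np.sin(th),np.cos(th)]]);L=np.c_[(P[:,:2]-o)@M,P[:,2]]
    f=ok&(P[:,2]>.024)&(P[:,2]<.032)&(abs(L[:,0]+.0675)<.014)&(abs(L[:,1])<.18)
    c=np.polyfit(L[f,1],L[f,0],1); th-=np.arctan(c[0]); o=o+M@[c[1]+.0675,0]
    f2=ok&(P[:,2]>.004)&(P[:,2]<.016)&(L[:,0]>-.06)&(L[:,0]<.15)&(L[:,1]<.25)
    L2=L[f2]; print('fence',c,f.sum(),'bed y',np.percentile(L2[:,1],[1,99,99.8]),'x',np.percentile(L2[:,0],[.5,99,99.8]),o,np.degrees(th))
b=ok&(P[:,2]>.031)&(P[:,2]<.039)&(L[:,0]>-.05)&(L[:,0]<.05)&(abs(L[:,1])<.19)
print('bar x',np.percentile(L[b,0],[2,5,50,95,98]),'y max',np.percentile(L[b,1],99.5),np.median(P[b,2]))
k=ok&(P[:,2]>.070)&(P[:,2]<.09)&(L[:,0]>.05)&(abs(L[:,1])<.05)
q=L[k];print('knob',k.sum(),q.mean(0),P[k].mean(0),cv2.minAreaRect(q[:,:2].astype(np.float32)*1000))
t=ok&(P[:,2]>-.01)&(P[:,2]<.006);print('table z',np.median(P[t,2]))
np.savez('clamp.npz',o=o,th=th)
E
python3 cl.py
```

```text
[[0.6425 0.4439 0.01  ]
 [0.4599 0.3755 0.028 ]
 [0.4474 0.3721 0.028 ]]
fence [-0.01128401 -0.06138722] 3496 bed y [-0.08165346  0.19281395  0.19460864] x [-0.05563809  0.13679506  0.13895694] [0.5837514  0.21647063] 20.446498591220877
fence [-0.00134975 -0.06736532] 3510 bed y [-0.08158045  0.19238352  0.19393093] x [-0.05958985  0.13181557  0.13381832] [0.58387759 0.21651768] 20.523833388233758
fence [ 3.57436052e-05 -6.75001233e-02] 3509 bed y [-0.08153177  0.19232965  0.19385413] x [-0.05956424  0.13181367  0.13379627] [0.58387747 0.21651763] 20.52178543050969
bar x [0.00109994 0.00180711 0.01166686 0.04258825 0.04361351] y max 0.18291339263114897 0.03341975798853172
knob 769 [0.09849815 0.00609572 0.07608309] [0.67398657 0.25675964 0.07608309] ((99.1518783569336, 5.115550994873047), (14.244058609008789, 52.4448127746582), 2.915499687194824)
table z -0.0012551266092862834
```

Run:
```python
from h import *
z=np.load('clamp.npz');o=z['o'];th=float(z['th']);M=np.array([[np.cos(th),-np.sin(th)],[np.sin(th),np.cos(th)]])
k=o+M@[.0993,.0048];o2=o+M@[-.0003,.0038];np.savez('clamp.npz',o=o2,th=th);print(k,o2)
move([*k,.12],np.radians(113.4));move([*k,.053],np.radians(113.4))
```

```text
[0.67519309 0.25582398] [0.58226437 0.21997131]
shift [-0.41  6.12 12.96] spin 1.3 q6 -10.6 yaw 114.7
shift [-0.41  6.11 19.66] spin 1.3 q6 -10.6 yaw 114.7
```

Run:
```python
from h import *
z=np.load('last_top.npz');d=z['d']
uu,vv=np.meshgrid(range(80,330),range(40,300));uv=np.c_[uu.ravel(),vv.ravel()]
P=depthpts('top',uv,d)
r=np.hypot(P[:,0]-.675,P[:,1]-.256)
for h in (.04,.07,.1):
    m=(P[:,2]>h)&(r>.05);i=np.argmin(np.where(m,r,9));print(h,P[i],r[i])
```

```text
0.04 [0.62223586 0.22127076 0.04022741] 0.06316782992243682
0.07 [0.79923825 0.21950217 0.07242419] 0.12948836156627272
0.1 [ 0.34582445 -0.09683123  1.11768407] 0.4825416198935753
```

Call:
{"fn": "send_rows", "kwargs": {"targets": [{"translation":[-0.4,6.1,5],"spin":1,"jaw":0.5},{"translation":[-0.4,6.1,9],"spin":1,"jaw":0.5},{"translation":[-0.4,6.1,13],"spin":1,"jaw":0.5},{"translation":[-0.4,6.1,13],"spin":1,"jaw":0.5},{"translation":[-0.4,6.1,13],"spin":1,"jaw":0.5}]}}

```text
time: 2.15
tool_pos: [0.6751, 0.2551, 0.1192]
tool_rot: [-3.14, -0.0, 1.984]
contact_force: [0.3, 0.3, 0.7]
opening: 0.0458
grip_force: 0.0
```

Run:
```python
from h import *
move([.6752,.2558,.053],np.radians(113.4))
```

```text
shift [0.06 0.05 6.62] spin 0.3 q6 -9.0 yaw 113.7
```

Call:
{"fn": "send_rows", "kwargs": {"targets": [{"translation":[0,0,3.5],"spin":0,"jaw":0.5},{"translation":[0,0,6.6],"spin":0,"jaw":0.5},{"translation":[0,0,6.6],"spin":0,"jaw":0.5},{"translation":[0,0,6.6],"spin":0,"jaw":0},{"translation":[0,0,6.6],"spin":0,"jaw":0}], "force": 30}}

```text
time: 2.65
tool_pos: [0.6776, 0.2555, 0.0575]
tool_rot: [3.135, 0.001, 1.983]
contact_force: [-0.5, 0.7, 1.3]
opening: 0.0342
grip_force: 0.0
```

Call:
{"fn": "send_rows", "kwargs": {"targets": [{"translation":[0,0,0],"spin":0,"jaw":0},{"translation":[0,0,0],"spin":0,"jaw":0},{"translation":[0,0,0],"spin":0,"jaw":0},{"translation":[0,0,0],"spin":0,"jaw":0},{"translation":[0,0,0],"spin":-4,"jaw":0}]}}

```text
time: 3.15
tool_pos: [0.6761, 0.255, 0.0543]
tool_rot: [3.14, 0.0, 2.054]
contact_force: [-1.0, 0.3, 5.9]
opening: 0.0138
grip_force: 30.0
```

Call:
{"fn": "send_rows", "kwargs": {"targets": [{"translation":[0,0,0],"spin":-8,"jaw":0},{"translation":[0,0,0],"spin":-16,"jaw":0},{"translation":[0,0,0],"spin":-24,"jaw":0},{"translation":[0,0,0],"spin":-32,"jaw":0},{"translation":[0,0,0],"spin":-40,"jaw":0}]}}

```text
time: 3.65
tool_pos: [0.6761, 0.255, 0.0544]
tool_rot: [3.141, 0.001, 2.757]
contact_force: [-0.9, -0.3, 6.2]
opening: 0.014
grip_force: 30.0
```

Call:
{"fn": "send_rows", "kwargs": {"targets": [{"translation":[0,0,0],"spin":-8,"jaw":0},{"translation":[0,0,0],"spin":-16,"jaw":0},{"translation":[0,0,0],"spin":-24,"jaw":0},{"translation":[0,0,0],"spin":-32,"jaw":0},{"translation":[0,0,0],"spin":-40,"jaw":0}]}}

```text
time: 4.15
tool_pos: [0.676, 0.255, 0.0537]
tool_rot: [3.142, 0.001, -2.828]
contact_force: [-0.1, 0.0, 1.6]
opening: 0.018
grip_force: 3.6
```

Call:
{"fn": "send_rows", "kwargs": {"targets": [{"translation":[0,0,0],"spin":-8,"jaw":0},{"translation":[0,0,0],"spin":-16,"jaw":0},{"translation":[0,0,0],"spin":-24,"jaw":0},{"translation":[0,0,0],"spin":-32,"jaw":0},{"translation":[0,0,0],"spin":-40,"jaw":0}]}}

```text
time: 4.65
tool_pos: [0.676, 0.2549, 0.0535]
tool_rot: [-3.141, 0.001, -2.13]
contact_force: [-0.2, -0.6, 2.1]
opening: 0.0136
grip_force: 29.7
```

Call:
{"fn": "send_rows", "kwargs": {"targets": [{"translation":[0,0,0],"spin":-8,"jaw":0},{"translation":[0,0,0],"spin":-16,"jaw":0},{"translation":[0,0,0],"spin":-24,"jaw":0},{"translation":[0,0,0],"spin":-32,"jaw":0},{"translation":[0,0,0],"spin":-36,"jaw":0}]}}

```text
time: 5.15
tool_pos: [0.6761, 0.2548, 0.0535]
tool_rot: [-3.14, 0.0, -1.503]
contact_force: [1.0, -0.0, 1.7]
opening: 0.014
grip_force: 29.7
```

Run:
```python
from h import *
s=monitor.observe();print(s['qpos'],s['tool_rot'],s['torque'],s['opening'])
```

```text
[ 2.54511978e-01  8.56099453e-01  1.09189389e+00  1.45972307e-05
  1.19235501e+00 -2.95501598e+00] [-3.14037246e+00  2.44148469e-04 -1.50286626e+00] [ 0.04265649  0.07749355 -0.14676629] 0.014019227117689362
```

Call:
{"fn": "send_rows", "kwargs": {"targets": [{"translation":[0,0,0],"spin":0,"jaw":0.5},{"translation":[0,0,0],"spin":0,"jaw":0.5},{"translation":[0,0,0],"spin":0,"jaw":0.5},{"translation":[0,0,-5],"spin":0,"jaw":0.5},{"translation":[0,0,-10],"spin":0,"jaw":0.5}]}}

```text
time: 5.65
tool_pos: [0.6744, 0.2545, 0.152]
tool_rot: [3.137, -0.001, -1.509]
contact_force: [1.3, 0.0, 0.5]
opening: 0.0454
grip_force: 0.0
```

Call:
{"fn": "send_rows", "kwargs": {"targets": [{"translation":[0,0,-6],"spin":8,"jaw":0.5},{"translation":[0,0,-9],"spin":16,"jaw":0.5},{"translation":[0,0,-9],"spin":25,"jaw":0.5},{"translation":[0,0,-9],"spin":33,"jaw":0.5},{"translation":[0,0,-9],"spin":42,"jaw":0.5}]}}

```text
time: 6.15
tool_pos: [0.6755, 0.2549, 0.2433]
tool_rot: [-3.142, 0.0, -2.241]
contact_force: [0.8, -0.3, -0.0]
opening: 0.0455
grip_force: 0.0
```

Run:
```python
from h import *
move([.61,-.10,.22],np.radians(30))
```

```text
shift [ 31.89 -16.89   2.32] spin -158.4 q6 -127.0 yaw -128.4
```

Call:
{"fn": "send_rows", "kwargs": {"targets": [{"translation":[4,-2,0],"spin":8.5,"jaw":0.5},{"translation":[8,-4.2,0],"spin":17,"jaw":0.5},{"translation":[12,-6.3,0],"spin":25.5,"jaw":0.5},{"translation":[16,-8.4,0],"spin":34,"jaw":0.5},{"translation":[20,-10.6,0],"spin":42,"jaw":0.5}]}}

```text
time: 6.65
tool_pos: [0.6354, 0.0305, 0.2431]
tool_rot: [3.141, -0.0, -2.973]
contact_force: [0.7, -0.2, -1.3]
opening: 0.0461
grip_force: 0.0
```

Call:
{"fn": "send_rows", "kwargs": {"targets": [{"translation":[0,0,0],"spin":8.5,"jaw":0.5},{"translation":[0,0,0],"spin":17,"jaw":0.5},{"translation":[0,0,0],"spin":25.5,"jaw":0.5},{"translation":[0,0,0],"spin":34,"jaw":0.5},{"translation":[0,0,0],"spin":42,"jaw":0.5}]}}

```text
time: 7.15
tool_pos: [0.636, 0.0319, 0.2429]
tool_rot: [-3.142, -0.0, 2.577]
contact_force: [-0.1, 0.1, 0.4]
opening: 0.046
grip_force: 0.0
```

Call:
{"fn": "send_rows", "kwargs": {"targets": [{"translation":[0,0,0],"spin":8.5,"jaw":0.5},{"translation":[0,0,0],"spin":17,"jaw":0.5},{"translation":[0,0,0],"spin":25.5,"jaw":0.5},{"translation":[0,0,0],"spin":34,"jaw":0.5},{"translation":[0,0,0],"spin":42,"jaw":0.5}]}}

```text
time: 7.65
tool_pos: [0.6361, 0.032, 0.2429]
tool_rot: [-3.141, -0.0, 1.844]
contact_force: [1.1, 0.2, -1.0]
opening: 0.0461
grip_force: 0.0
```

Call:
{"fn": "send_rows", "kwargs": {"targets": [{"translation":[0,0,0],"spin":8.5,"jaw":0.5},{"translation":[0,0,0],"spin":17,"jaw":0.5},{"translation":[0,0,0],"spin":25.5,"jaw":0.5},{"translation":[0,0,0],"spin":34,"jaw":0.5},{"translation":[0,0,0],"spin":42,"jaw":0.5}]}}

```text
time: 8.15
tool_pos: [0.636, 0.032, 0.2429]
tool_rot: [-3.141, 0.0, 1.111]
contact_force: [-0.1, -0.6, -0.2]
opening: 0.0462
grip_force: 0.0
```

Run:
```python
from h import *
move([.61,-.10,.22],np.radians(30))
```

```text
shift [-12.98   3.53   2.29] spin 33.6 q6 22.4 yaw 63.6
```

Call:
{"fn": "send_rows", "kwargs": {"targets": [{"translation":[-5,1.5,0],"spin":8.5,"jaw":0.5},{"translation":[-9,2.5,1],"spin":17,"jaw":0.5},{"translation":[-13.5,3.5,2],"spin":25.5,"jaw":0.5},{"translation":[-15.3,4,2],"spin":33.6,"jaw":0.5},{"translation":[-15.3,4,2],"spin":33.6,"jaw":0.5}]}}

```text
time: 8.65
tool_pos: [0.6043, -0.126, 0.2226]
tool_rot: [-3.141, 0.001, 0.524]
contact_force: [1.1, 0.1, 1.0]
opening: 0.0459
grip_force: 0.0
```

Call:
{"fn": "send_rows", "kwargs": {"targets": [{"translation":[0,0,0],"spin":0,"jaw":0.5},{"translation":[0,0,0],"spin":0,"jaw":0.5},{"translation":[0,0,0],"spin":0,"jaw":0.5},{"translation":[0,0,0],"spin":0,"jaw":0.5},{"translation":[0,0,0],"spin":0,"jaw":0.5}]}}

```text
time: 9.15
tool_pos: [0.6053, -0.1224, 0.2231]
tool_rot: [-3.142, -0.0, 0.533]
contact_force: [0.5, -0.2, 0.1]
opening: 0.046
grip_force: 0.0
```

```bash
cat > br.py <<'E'
from h import *
def brown(im):
    hsv=cv2.cvtColor(im,cv2.COLOR_RGB2HSV)
    return hsv
def find(box,save=None,zr=(.017,.034),cmax=110):
    im,d,s=snap('wrist',save)
    x0,y0,x1,y1=box
    uu,vv=np.meshgrid(range(x0,x1),range(y0,y1));uv=np.c_[uu.ravel(),vv.ravel()]
    P=depthpts('wrist',uv,d,s);m=(P[:,2]>zr[0])&(P[:,2]<zr[1])&(d[uv[:,1],uv[:,0]]>0)&(im[uv[:,1],uv[:,0]].max(1)<cmax)
    mask=np.zeros((480,640),np.uint8);mask[uv[m,1],uv[m,0]]=255
    n,lab,st,_=cv2.connectedComponentsWithStats(cv2.morphologyEx(mask,cv2.MORPH_OPEN,np.ones((3,3))))
    out=[]
    for i in range(1,n):
        if st[i,4]<300: continue
        q=lab[uv[:,1],uv[:,0]]==i; Q=P[q]
        r=cv2.minAreaRect(Q[:,:2].astype(np.float32)*1000)
        b=cv2.boxPoints(r)/1000; c=Q[:,:2].mean(0)
        j=np.argmin([min(np.hypot(*(Q[:,:2]-k).T)) *0 - np.median(np.hypot(*(Q[:,:2]-k).T))*-1 for k in b])
        print('comp',st[i,:5],'rect',np.round(r[0],1),np.round(r[1],1),'z',np.median(Q[:,2]).round(4),'corner',b[j].round(4),'box',b.round(4).tolist(),'cent',c.round(4))
        # frame: corner -> long dir = -y, short dir = +x
        e1,e2=b[(j+1)%4]-b[j],b[(j-1)%4]-b[j]
        if np.hypot(*e1)<np.hypot(*e2): e1,e2=e2,e1
        y=-e1/np.hypot(*e1);x=e2/np.hypot(*e2);o=b[j]+.013*x-.046*y
        print(' origin',o.round(4),'xdir',np.degrees(np.arctan2(x[1],x[0])).round(1),'right way' if x[0]*y[1]-x[1]*y[0]>0 else 'MIRRORED','toe',(o+.033*x+.033*y).round(4))
        out.append((o,x,y))
    return out,s
E
python3 - <<'E'
from br import *
out,s=find((150,0,500,290),'w2',cmax=140);print(s['tool_pos'],np.degrees(s['tool_rot'][2]))
E
```

```text
comp [ 271  157   89   61 3097] rect [ 622.1 -104. ] [62.3 91. ] z 0.0246 corner [ 0.6182 -0.159 ] box [[0.5722000002861023, -0.0803999975323677], [0.6182000041007996, -0.1589999943971634], [0.6718999743461609, -0.1274999976158142], [0.6258999705314636, -0.048900000751018524]] cent [ 0.6199 -0.1163]
 origin [ 0.6061 -0.1127] xdir 30.3 MIRRORED toe [ 0.6513 -0.1245]
[ 0.60532803 -0.12238985  0.22312679] 30.520257829850337
```

View pics/w2.png

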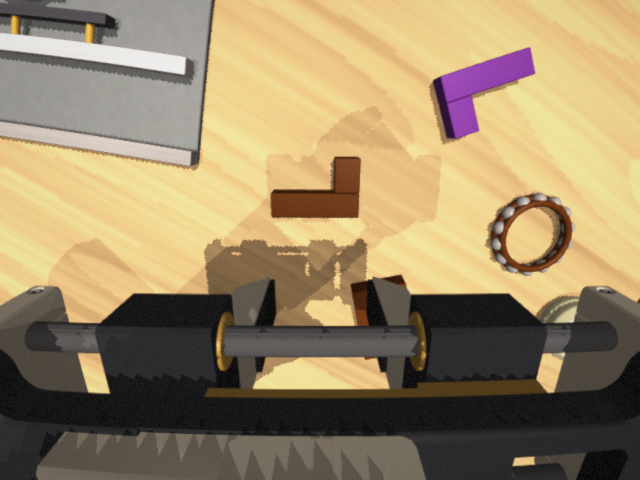

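Run:
```python
from h import *
move([.6556,-.122,.06],np.radians(30.3));move([.6556,-.122,.004],np.radians(30.3))
```

```text
shift [ 4.36  2.51 16.31] spin 0.2 q6 40.9 yaw 30.5
shift [ 4.36  2.51 21.91] spin 0.2 q6 40.9 yaw 30.5
```

Call:
{"fn": "send_rows", "kwargs": {"targets": [{"translation":[4.4,2.5,4],"spin":0,"jaw":0.5},{"translation":[4.4,2.5,9],"spin":0,"jaw":0.5},{"translation":[4.4,2.5,13],"spin":0,"jaw":0.5},{"translation":[4.4,2.5,16],"spin":0,"jaw":0.5},{"translation":[4.4,2.5,17],"spin":0,"jaw":0.5}]}}

```text
time: 9.7
tool_pos: [0.6535, -0.1214, 0.0487]
tool_rot: [-3.136, 0.005, 0.532]
contact_force: [-0.4, -0.7, -0.5]
opening: 0.0462
grip_force: 0.0
```

Run:
```python
from h import *
move([.6556,-.122,.004],np.radians(30.3))
```

```text
shift [0.18 0.18 4.47] spin 0.2 q6 42.4 yaw 30.5
```

Call:
{"fn": "send_rows", "kwargs": {"targets": [{"translation":[0.1,0.1,2.5],"spin":0,"jaw":0.5},{"translation":[0.1,0.1,4],"spin":0,"jaw":0.5},{"translation":[0.1,0.1,4.8],"spin":0,"jaw":0.5},{"translation":[0.1,0.1,4.8],"spin":0,"jaw":0.5},{"translation":[0.1,0.1,4.8],"spin":0,"jaw":0}], "force": 5}}

```text
time: 10.2
tool_pos: [0.6579, -0.1229, 0.0063]
tool_rot: [3.14, -0.001, 0.531]
contact_force: [-0.0, -0.1, -1.0]
opening: 0.0416
grip_force: 0.0
```

Call:
{"fn": "send_rows", "kwargs": {"targets": [{"translation":[0,0,0],"spin":0,"jaw":0},{"translation":[0,0,0],"spin":0,"jaw":0},{"translation":[0,0,0],"spin":0,"jaw":0},{"translation":[0,0,0],"spin":0,"jaw":0},{"translation":[0,0,0],"spin":0,"jaw":0}]}}

```text
time: 10.7
tool_pos: [0.6577, -0.1229, 0.0061]
tool_rot: [3.14, -0.001, 0.531]
contact_force: [-1.3, 1.1, 6.2]
opening: 0.0262
grip_force: 5.0
```

Run:
```python
from h import *
s=monitor.observe();print(s['tool_pos'],s['tool_rot'],s['opening'],s['grip_force'],s['contact_force'])
```

```text
[ 0.65770017 -0.12285351  0.00613619] [ 3.14048644e+00 -1.19438912e-03  5.31229618e-01] 0.026192820796351064 4.994590580463409 [-1.25126198  1.11225912  6.16616149]
```

Call:
{"fn": "send_rows", "kwargs": {"targets": [{"translation":[-0.2,0,-0.6],"spin":0,"jaw":0},{"translation":[-0.6,0,-1.3],"spin":0,"jaw":0},{"translation":[-1,0,-1.9],"spin":0,"jaw":0},{"translation":[-1.5,0,-2.45],"spin":0,"jaw":0},{"translation":[-1.5,0,-2.45],"spin":0,"jaw":0}], "force": 3}}

```text
time: 11.2
tool_pos: [0.6441, -0.131, 0.0307]
tool_rot: [3.141, -0.001, 0.531]
contact_force: [0.2, -0.4, -0.4]
opening: 0.0262
grip_force: 3.0
```

Run:
```python
from h import *
im,d,s=snap('wrist','w3');sc,_,_=snap('scene')
a=cv2.resize(sc[170:330,180:420],None,fx=2,fy=2);b=im[130:430,150:500]
H=max(a.shape[0],b.shape[0]);c=np.zeros((H,a.shape[1]+b.shape[1],3),np.uint8);c[:a.shape[0],:a.shape[1]]=a;c[:b.shape[0],a.shape[1]:]=b
c=cv2.resize(c,None,fx=.95,fy=.95);cv2.imwrite('pics/c3.png',c[:,:800,::-1]);print(c.shape,s['opening'],s['grip_force'],s['contact_force'])
```

```text
(304, 788, 3) 0.026169542016108983 2.9999545589089394 [ 0.18997544 -0.40757931 -0.3718625 ]
```

View pics/c3.png

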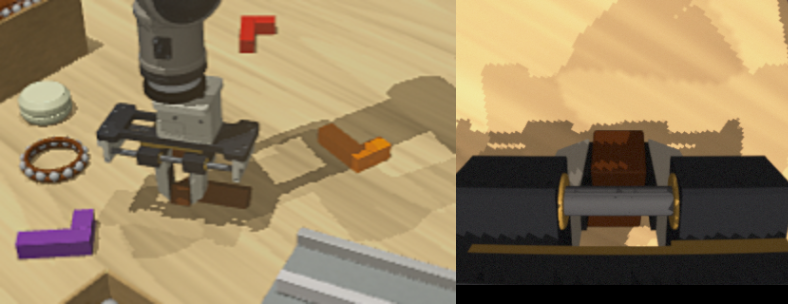

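Run:
```python
from h import *
z=np.load('last_wrist.npz');d=z['d'];s=dict(tool_pos=z['p'],tool_rot=z['r'])
T=R.from_euler('xyz',s['tool_rot']).as_matrix()
for v in list(range(266,320,8))+[350,356,362]:
    p=depthpts('wrist',[(320,v)],d,s)[0];print(v,((T.T@(p-s['tool_pos']))*1000).round(1),p[2].round(4))
```

```text
266 [ 4.  -1.3 32.2] -0.0015
274 [13.8 -1.2 -2.8] 0.0335
282 [11.5 -1.2 -6.9] 0.0376
290 [ 8.7 -1.2 -9.7] 0.0404
298 [  7.5  -1.2 -15.5] 0.0462
306 [  5.1  -1.2 -18.6] 0.0493
314 [  1.7  -1.2 -19.6] 0.0503
350 [ 27.6  -1.1 -83.4] 0.1141
356 [ 24.6  -1.1 -81.6] 0.1123
362 [-41.6  -1.3   4.2] 0.0264
```

Call:
{"fn": "send_rows", "kwargs": {"targets": [{"translation":[-0.6,0,-0.45],"spin":0,"jaw":0},{"translation":[-1.2,0,-0.85],"spin":0,"jaw":0},{"translation":[-1.85,0,-1.15],"spin":0,"jaw":0},{"translation":[-2.55,0,-1.35],"spin":0,"jaw":0},{"translation":[-3.25,0,-1.45],"spin":0,"jaw":0}]}}

```text
time: 11.8
tool_pos: [0.6156, -0.1471, 0.0443]
tool_rot: [3.141, -0.0, 0.531]
contact_force: [-0.6, -0.2, -0.9]
opening: 0.0263
grip_force: 3.0
```

Call:
{"fn": "send_rows", "kwargs": {"targets": [{"translation":[-0.7,0,-0.05],"spin":0,"jaw":0},{"translation":[-1.4,0,0.03],"spin":0,"jaw":0},{"translation":[-2.1,0,0.2],"spin":0,"jaw":0},{"translation":[-2.1,0,0.2],"spin":0,"jaw":0},{"translation":[-2.1,0,0.2],"spin":0,"jaw":0}]}}

```text
time: 12.3
tool_pos: [0.598, -0.1575, 0.042]
tool_rot: [-3.141, -0.0, 0.531]
contact_force: [-0.5, -0.7, -1.5]
opening: 0.0261
grip_force: 3.0
```

```bash
cat > prof.py <<'E'
from h import *
_,d,s=snap('wrist')
T=R.from_euler('xyz',s['tool_rot']).as_matrix();print(s['tool_pos'],s['contact_force'],s['opening'])
for v in list(range(250,320,8))+[354,362]:
    p=depthpts('wrist',[(320,v)],d,s)[0];print(v,((T.T@(p-s['tool_pos']))*1000).round(1),p[2].round(4))
E
python3 prof.py
```

```text
[ 0.59803077 -0.15751521  0.04196856] [-0.50481389 -0.72574296 -1.5132087 ] 0.026103302623158228
250 [ 9.8 -1.3 44. ] -0.002
258 [ 4.9 -1.3 43.1] -0.0011
266 [17.5 -1.2 -1.7] 0.0437
274 [15.2 -1.2 -6. ] 0.048
282 [12.1 -1.2 -8.3] 0.0503
290 [  9.5  -1.2 -11.4] 0.0533
298 [  6.6  -1.2 -13.7] 0.0557
306 [  4.6  -1.2 -17.5] 0.0595
314 [  1.8  -1.2 -19.8] 0.0617
354 [ 24.8  -1.1 -81.1] 0.1231
362 [-71.2  -1.4  43.6] -0.0016
```

Call:
{"fn": "send_rows", "kwargs": {"targets": [{"translation":[0.3,0,0.9],"spin":0,"jaw":0},{"translation":[0.85,0,1.3],"spin":0,"jaw":0},{"translation":[1.4,0,1.9],"spin":0,"jaw":0},{"translation":[1.8,0,2.5],"spin":0,"jaw":0},{"translation":[2.2,0,3.2],"spin":0,"jaw":0}]}}

```text
time: 12.85
tool_pos: [0.6173, -0.1459, 0.0093]
tool_rot: [-3.141, 0.0, 0.532]
contact_force: [-1.2, -0.2, -0.2]
opening: 0.0261
grip_force: 3.0
```

Call:
{"fn": "send_rows", "kwargs": {"targets": [{"translation":[0.2,0,0.3],"spin":0,"jaw":0},{"translation":[0.2,0,0.3],"spin":0,"jaw":0},{"translation":[0.2,0,0.3],"spin":0,"jaw":0.5},{"translation":[0.2,0,0.3],"spin":0,"jaw":0.5},{"translation":[0.2,0,0.3],"spin":0,"jaw":0.5}]}}

```text
time: 13.35
tool_pos: [0.6188, -0.1453, 0.0074]
tool_rot: [3.141, -0.0, 0.531]
contact_force: [-0.2, -0.6, 0.3]
opening: 0.0438
grip_force: 0.0
```

Call:
{"fn": "send_rows", "kwargs": {"targets": [{"translation":[0,0,-4],"spin":0,"jaw":0.5},{"translation":[-3,0,-8],"spin":0,"jaw":0.5},{"translation":[-5,0,-12],"spin":0,"jaw":0.5},{"translation":[-5,0,-12],"spin":0,"jaw":0.5},{"translation":[-5,0,-12],"spin":0,"jaw":0.5}]}}

```text
time: 13.85
tool_pos: [0.5759, -0.1711, 0.1284]
tool_rot: [3.14, -0.002, 0.53]
contact_force: [-0.9, -0.1, -0.6]
opening: 0.046
grip_force: 0.0
```

Run:
```python
from br import *
out,s=find((150,0,500,290),'w4',cmax=140);print(s['tool_pos'],np.degrees(s['tool_rot'][2]))
```

```text
comp [452   0  21  69 345] rect [ 751.7 -181.2] [47.6  2.3] z 0.0214 corner [ 0.7682 -0.1641] box [[0.7351999878883362, -0.19840000569820404], [0.7368999719619751, -0.19990000128746033], [0.7681999802589417, -0.16410000622272491], [0.7664999961853027, -0.16249999403953552]] cent [ 0.752  -0.1812]
 origin [ 0.7282 -0.1902] xdir 138.9 MIRRORED toe [ 0.725  -0.1436]
comp [ 218  157  118   81 5514] rect [ 584.5 -125.2] [61.9 91.4] z 0.0247 corner [ 0.5809 -0.1803] box [[0.5346999764442444, -0.1014999970793724], [0.5809000134468079, -0.18029999732971191], [0.6342999935150146, -0.14900000393390656], [0.588100016117096, -0.07020000368356705]] cent [ 0.5825 -0.1378]
 origin [ 0.5688 -0.134 ] xdir 30.4 MIRRORED toe [ 0.614  -0.1458]
comp [330 278  37  12 304] rect [ 551.4 -211.1] [ 7.1 30.4] z 0.0236 corner [ 0.5563 -0.2259] box [[0.5404000282287598, -0.19990000128746033], [0.5562999844551086, -0.22589999437332153], [0.5623000264167786, -0.22220000624656677], [0.546500027179718, -0.19619999825954437]] cent [ 0.5519 -0.213 ]
 origin [ 0.5434 -0.1799] xdir 31.4 MIRRORED toe [ 0.5888 -0.1909]
[ 0.5759446  -0.17106034  0.12836612] 30.384448479991004
```

Run:
```python
from h import *
move([.6243,-.1397,.016],np.radians(30.4))
```

```text
shift [ 5.77 -0.18 11.09] spin 0.0 q6 35.8 yaw 30.4
```

Call:
{"fn": "send_rows", "kwargs": {"targets": [{"translation":[4,-0.2,4],"spin":0,"jaw":0.5},{"translation":[5.8,-0.2,8],"spin":0,"jaw":0.5},{"translation":[5.8,-0.2,10.5],"spin":0,"jaw":0.5},{"translation":[5.8,-0.2,11.1],"spin":0,"jaw":0.5},{"translation":[5.8,-0.2,11.1],"spin":0,"jaw":0}], "force": 20}}

```text
time: 14.4
tool_pos: [0.6235, -0.1388, 0.0139]
tool_rot: [-3.138, 0.003, 0.532]
contact_force: [0.0, -0.3, -0.2]
opening: 0.0419
grip_force: 0.0
```

Call:
{"fn": "send_rows", "kwargs": {"targets": [{"translation":[0,0,0],"spin":0,"jaw":0},{"translation":[0,0,0],"spin":0,"jaw":0},{"translation":[0,0,0],"spin":0,"jaw":0},{"translation":[0,0,0],"spin":0,"jaw":0},{"translation":[0,0,0],"spin":0,"jaw":0}]}}

```text
time: 14.9
tool_pos: [0.6256, -0.1401, 0.0178]
tool_rot: [3.139, -0.002, 0.531]
contact_force: [0.4, -0.2, 6.3]
opening: 0.0256
grip_force: 20.0
```

Call:
{"fn": "send_rows", "kwargs": {"targets": [{"translation":[1.5,0,0],"spin":0,"jaw":0},{"translation":[3,-0.5,0],"spin":0,"jaw":0},{"translation":[4.5,-1,0],"spin":0,"jaw":0},{"translation":[6.5,-1.5,0],"spin":0,"jaw":0},{"translation":[8,-2,0],"spin":0,"jaw":0}]}}

```text
time: 15.4
tool_pos: [0.6843, -0.0815, 0.0173]
tool_rot: [3.14, -0.0, 0.531]
contact_force: [-2.0, -1.6, 4.6]
opening: 0.0261
grip_force: 20.0
```

Call:
{"fn": "send_rows", "kwargs": {"targets": [{"translation":[0,0,0],"spin":0,"jaw":0},{"translation":[0,0,0],"spin":0,"jaw":0},{"translation":[-0.2,0,-0.5],"spin":0,"jaw":0},{"translation":[-0.45,0,-1],"spin":0,"jaw":0},{"translation":[-0.8,0,-1.5],"spin":0,"jaw":0}], "force": 3}}

```text
time: 15.9
tool_pos: [0.6756, -0.0864, 0.0311]
tool_rot: [-3.141, 0.001, 0.531]
contact_force: [-0.5, -0.3, -0.9]
opening: 0.026
grip_force: 3.0
```

```bash
python3 prof.py
```

```text
[ 0.67564525 -0.08639437  0.03111278] [-0.51126379 -0.25905713 -0.91531073] 0.026025903105223427
250 [13.9 -1.3 31.9] -0.0008
258 [ 8.9 -1.3 32.3] -0.0012
266 [ 3.9 -1.3 32.4] -0.0013
274 [ 6.8 -1.3 13.6] 0.0175
282 [ 5.5 -1.3  6.3] 0.0248
290 [ 3.6 -1.3  0.9] 0.0302
298 [ 2.1 -1.2 -5. ] 0.0361
306 [-0.4 -1.2 -8.2] 0.0393
314 [-4.6 -1.2 -8.4] 0.0395
354 [ 25.5  -1.1 -82. ] 0.113
362 [-40.4  -1.3   2.5] 0.0286
```

Call:
{"fn": "send_rows", "kwargs": {"targets": [{"translation":[-0.5,0,-0.6],"spin":0,"jaw":0},{"translation":[-1.0,0,-1.1],"spin":0,"jaw":0},{"translation":[-1.7,0,-1.55],"spin":0,"jaw":0},{"translation":[-2.4,0,-1.95],"spin":0,"jaw":0},{"translation":[-2.4,0,-1.95],"spin":0,"jaw":0}]}}

```text
time: 16.45
tool_pos: [0.6554, -0.0987, 0.0514]
tool_rot: [3.141, -0.0, 0.531]
contact_force: [1.1, -1.4, -0.5]
opening: 0.0258
grip_force: 3.0
```

```bash
python3 prof.py
```

```text
[ 0.65536144 -0.09867426  0.05141641] [ 1.05469057 -1.42052601 -0.46493205] 0.025788376789596303
250 [ 7.  -1.4 52.1] -0.0006
258 [ 1.4 -1.4 52.6] -0.0011
266 [14.4 -1.3  6. ] 0.0455
274 [11.  -1.3  3.7] 0.0477
282 [ 7.8 -1.3  1.1] 0.0503
290 [ 5.6 -1.2 -3.3] 0.0547
298 [ 2.2 -1.2 -5. ] 0.0564
306 [-1.2 -1.2 -6.9] 0.0583
314 [-5.7 -1.3 -6.6] 0.058
354 [ 24.6  -1.1 -80.8] 0.1323
362 [-77.5  -1.5  52. ] -0.0006
```

Call:
{"fn": "send_rows", "kwargs": {"targets": [{"translation":[-0.6,0,-0.25],"spin":0,"jaw":0},{"translation":[-1.2,0,-0.45],"spin":0,"jaw":0},{"translation":[-1.8,0,-0.5],"spin":0,"jaw":0},{"translation":[-2.4,0,-0.52],"spin":0,"jaw":0},{"translation":[-2.4,0,-0.52],"spin":0,"jaw":0}]}}

```text
time: 17.0
tool_pos: [0.6347, -0.1107, 0.0562]
tool_rot: [3.141, 0.0, 0.531]
contact_force: [0.8, 0.5, 3.1]
opening: 0.0263
grip_force: 3.0
```

```bash
python3 prof.py
```

```text
[ 0.63465491 -0.11065723  0.0561606 ] [0.75855876 0.46551337 3.05081182] 0.02631107518814369
250 [ 5.1 -1.4 57.4] -0.0012
258 [-0.8 -1.4 58.4] -0.0023
266 [17.  -1.2 -0.7] 0.0568
274 [14.1 -1.2 -3.5] 0.0597
282 [ 9.4 -1.2 -2.4] 0.0586
290 [ 6.5 -1.2 -5.1] 0.0613
298 [ 2.9 -1.2 -6.4] 0.0626
306 [-0.3 -1.2 -8.5] 0.0647
314 [-4.2 -1.2 -9.2] 0.0653
354 [ 25.6  -1.1 -82.2] 0.1383
362 [-82.2  -1.5  58.2] -0.0021
```

Call:
{"fn": "send_rows", "kwargs": {"targets": [{"translation":[-0.6,0,0],"spin":0,"jaw":0},{"translation":[-1.2,0,0.1],"spin":0,"jaw":0},{"translation":[-1.8,0,0.2],"spin":0,"jaw":0},{"translation":[-2.4,0,0.4],"spin":0,"jaw":0},{"translation":[-2.4,0,0.4],"spin":0,"jaw":0}]}}

```text
time: 17.55
tool_pos: [0.6135, -0.1226, 0.0513]
tool_rot: [-3.141, 0.001, 0.531]
contact_force: [0.8, -0.6, -0.4]
opening: 0.0259
grip_force: 3.0
```

```bash
python3 prof.py
```

```text
[ 0.61352212 -0.12263559  0.05131785] [ 0.80114763 -0.59885868 -0.4255742 ] 0.025894419161632036
250 [19.5 -1.3 15.9] 0.0354
258 [19.2 -1.2  4.5] 0.0468
266 [18.9 -1.2 -5.3] 0.0566
274 [ 17.1  -1.2 -10.6] 0.0619
282 [ 13.   -1.2 -10.3] 0.0616
290 [  8.9  -1.2 -10.2] 0.0616
298 [  4.9  -1.2 -10.3] 0.0617
306 [ 0.4 -1.2 -9.8] 0.0611
314 [-3.9 -1.2 -9.7] 0.061
354 [ 25.7  -1.1 -82.3] 0.1336
362 [-77.9  -1.5  52.6] -0.0012
```

Call:
{"fn": "send_rows", "kwargs": {"targets": [{"translation":[-0.5,0,-0.05],"spin":0,"jaw":0},{"translation":[-1,0,-0.05],"spin":0,"jaw":0},{"translation":[-1.6,0,0],"spin":0,"jaw":0},{"translation":[-2.2,0,0.15],"spin":0,"jaw":0},{"translation":[-2.8,0,0.4],"spin":0,"jaw":0}]}}

```text
time: 18.1
tool_pos: [0.5903, -0.1366, 0.0484]
tool_rot: [3.141, -0.001, 0.531]
contact_force: [-1.1, 0.7, 4.7]
opening: 0.0258
grip_force: 3.0
```

Call:
{"fn": "send_rows", "kwargs": {"targets": [{"translation":[-0.6,0,0.3],"spin":0,"jaw":0},{"translation":[-1.1,0,0.6],"spin":0,"jaw":0},{"translation":[-1.7,0,1.1],"spin":0,"jaw":0},{"translation":[-2.2,0,1.6],"spin":0,"jaw":0},{"translation":[-2.4,0,1.8],"spin":0,"jaw":0}]}}

```text
time: 18.6
tool_pos: [0.5688, -0.149, 0.0289]
tool_rot: [-3.141, 0.001, 0.531]
contact_force: [-1.8, -0.1, 3.2]
opening: 0.0264
grip_force: 3.0
```

```bash
python3 prof.py
```

```text
[ 0.56876426 -0.14899427  0.02886094] [-1.75732677 -0.05853999  3.19605549] 0.02640611116037925
250 [28.  -1.2 -8.7] 0.0376
258 [ 25.3  -1.2 -12. ] 0.0408
266 [ 23.1  -1.2 -15.9] 0.0448
274 [ 20.   -1.2 -17.4] 0.0462
282 [ 17.6  -1.2 -20.6] 0.0494
290 [ 14.9  -1.2 -22.8] 0.0517
298 [ 12.6  -1.2 -25.5] 0.0544
306 [ 10.2  -1.2 -28.1] 0.0569
314 [  8.   -1.2 -30.9] 0.0597
354 [ 25.9  -1.1 -82.6] 0.1115
362 [-61.9  -1.4  31.2] -0.0023
```

Call:
{"fn": "send_rows", "kwargs": {"targets": [{"translation":[-0.5,0,0.3],"spin":0,"jaw":0},{"translation":[-1,0,0.7],"spin":0,"jaw":0},{"translation":[-1.4,0,1.1],"spin":0,"jaw":0},{"translation":[-1.7,0,1.5],"spin":0,"jaw":0},{"translation":[-1.7,0,1.6],"spin":0,"jaw":0}]}}

```text
time: 19.15
tool_pos: [0.5543, -0.1574, 0.0131]
tool_rot: [-3.141, 0.001, 0.531]
contact_force: [-0.9, -0.9, 1.0]
opening: 0.0263
grip_force: 3.0
```

```bash
python3 prof.py
```

```text
[ 0.55428474 -0.15743398  0.0131424 ] [-0.90796106 -0.90329248  1.02516955] 0.026311277494432198
250 [ 32.1  -1.2 -20.6] 0.0337
258 [ 28.9  -1.2 -21.5] 0.0346
266 [ 25.6  -1.2 -22.2] 0.0353
274 [ 22.6  -1.2 -23.7] 0.0368
282 [ 19.6  -1.2 -25. ] 0.0382
290 [ 17.   -1.2 -27. ] 0.0401
298 [ 13.8  -1.2 -27.9] 0.041
306 [ 10.6  -1.2 -28.9] 0.042
314 [  7.9  -1.2 -30.5] 0.0437
354 [ 25.3  -1.1 -81.7] 0.0948
362 [-48.9  -1.3  13.9] -0.0007
```

Call:
{"fn": "send_rows", "kwargs": {"targets": [{"translation":[0,0,0.2],"spin":0,"jaw":0.5},{"translation":[0,0,0.2],"spin":0,"jaw":0.5},{"translation":[0,0,0.2],"spin":0,"jaw":0.5},{"translation":[0,0,-2],"spin":0,"jaw":0.5},{"translation":[0,0,-6],"spin":0,"jaw":0.5}]}}

```text
time: 19.7
tool_pos: [0.5532, -0.1563, 0.0719]
tool_rot: [-3.136, 0.004, 0.531]
contact_force: [0.2, -0.3, -0.3]
opening: 0.0458
grip_force: 0.0
```

Call:
{"fn": "send_rows", "kwargs": {"targets": [{"translation":[-2,0,-4],"spin":0,"jaw":0.5},{"translation":[-5,0,-8],"spin":0,"jaw":0.5},{"translation":[-7,0,-12],"spin":0,"jaw":0.5},{"translation":[-7,0,-12],"spin":0,"jaw":0.5},{"translation":[-7,0,-12],"spin":0,"jaw":0.5}]}}

```text
time: 20.2
tool_pos: [0.4949, -0.193, 0.1948]
tool_rot: [3.139, -0.002, 0.531]
contact_force: [0.3, -0.3, -0.8]
opening: 0.046
grip_force: 0.0
```

Run:
```python
from br import *
out,s=find((150,60,450,300),'w5',cmax=140);print(s['tool_pos'],np.degrees(s['tool_rot'][2]))
```

```text
comp [306 128  28  33 652] rect [ 553.1 -156.8] [28.6 25. ] z 0.0247 corner [ 0.5471 -0.1749] box [[0.5343999862670898, -0.1534000039100647], [0.5471000075340271, -0.17489999532699585], [0.5717999935150146, -0.16030000150203705], [0.5590000152587891, -0.1387999951839447]] cent [ 0.5518 -0.1603]
 origin [ 0.5801 -0.1402] xdir 120.7 right way toe [ 0.5348 -0.1287]
comp [ 352  167   67  101 3448] rect [ 527.3 -252.1] [92. 61.] z 0.0246 corner [ 0.5414 -0.1987] box [[0.47269999980926514, -0.2599000036716461], [0.5131999850273132, -0.30550000071525574], [0.5820000171661377, -0.2442999929189682], [0.5414000153541565, -0.19869999587535858]] cent [ 0.5303 -0.2376]
 origin [ 0.5157 -0.239 ] xdir -48.4 right way toe [ 0.5623 -0.2417]
[ 0.49491357 -0.19296744  0.19475608] 30.39691509101541
```

View pics/w5.png

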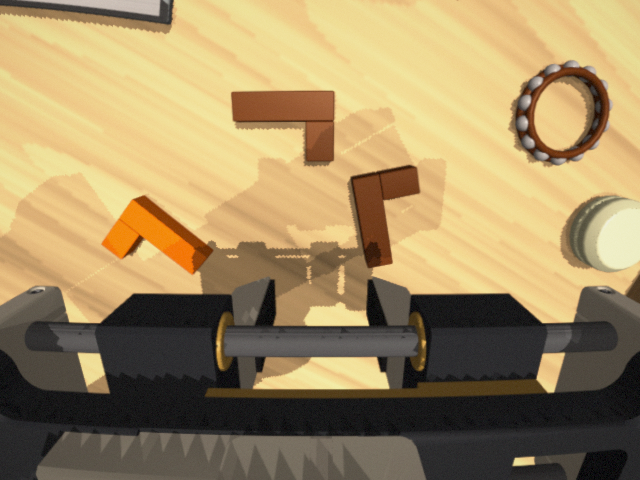

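Run:
```python
from br import *
out,s=find((215,75,345,172),cmax=200)
o,x,y=out[0]
g=o+.027*x+.033*y
move([*g,.10],np.arctan2(-x[1],-x[0]));move([*g,.004],np.arctan2(-x[1],-x[0]));print(g)
```

```text
comp [ 233   90  103   71 4278] rect [ 550.6 -120.5] [61.1 91.5] z 0.0247 corner [ 0.6    -0.1447] box [[0.5012000203132629, -0.09640000015497208], [0.5472000241279602, -0.1754000037908554], [0.6000000238418579, -0.14470000565052032], [0.5540000200271606, -0.06560000032186508]] cent [ 0.5634 -0.1235]
 origin [ 0.5656 -0.1115] xdir -149.8 right way toe [ 0.5537 -0.1566]
shift [ 7.52 -0.03  9.25] spin 0.2 q6 30.0 yaw 30.5
shift [ 7.53 -0.02 18.85] spin 0.2 q6 30.0 yaw 30.5
[ 0.5589106  -0.15355915]
```

Call:
{"fn": "send_rows", "kwargs": {"targets": [{"translation":[4,0,4],"spin":0,"jaw":0.5},{"translation":[7.5,0,8],"spin":0,"jaw":0.5},{"translation":[7.5,0,12],"spin":0,"jaw":0.5},{"translation":[7.5,0,15],"spin":0,"jaw":0.5},{"translation":[7.5,0,15],"spin":0,"jaw":0.5}]}}

```text
time: 20.8
tool_pos: [0.5558, -0.1521, 0.0374]
tool_rot: [-3.131, 0.008, 0.533]
contact_force: [0.7, 0.2, -0.0]
opening: 0.0458
grip_force: 0.0
```

Run:
```python
from h import *
move([.5589,-.1536,.004],np.radians(30.3))
```

```text
shift [0.22 0.32 3.34] spin 0.2 q6 36.5 yaw 30.5
```

Call:
{"fn": "send_rows", "kwargs": {"targets": [{"translation":[0,0,2],"spin":0,"jaw":0.5},{"translation":[0,0,4],"spin":0,"jaw":0.5},{"translation":[0,0,4],"spin":0,"jaw":0.5},{"translation":[0,0,4],"spin":0,"jaw":0.5},{"translation":[0,0,4],"spin":0,"jaw":0}], "force": 40}}

```text
time: 21.3
tool_pos: [0.5603, -0.155, 0.0053]
tool_rot: [3.14, -0.002, 0.531]
contact_force: [-1.0, 0.1, 0.9]
opening: 0.0416
grip_force: 0.0
```

Call:
{"fn": "send_rows", "kwargs": {"targets": [{"translation":[0,0,0],"spin":0,"jaw":0},{"translation":[0,0,0],"spin":0,"jaw":0},{"translation":[0,0,0],"spin":0,"jaw":0},{"translation":[0,0,0],"spin":0,"jaw":0},{"translation":[0,0,0],"spin":0,"jaw":0}]}}

```text
time: 21.8
tool_pos: [0.5598, -0.1548, 0.0047]
tool_rot: [3.141, -0.001, 0.531]
contact_force: [-1.9, 0.1, 6.3]
opening: 0.0256
grip_force: 40.0
```

Call:
{"fn": "send_rows", "kwargs": {"targets": [{"translation":[0,0,-3],"spin":0,"jaw":0},{"translation":[0,0,-7],"spin":0,"jaw":0},{"translation":[0,0,-11],"spin":0,"jaw":0},{"translation":[0,0,-13],"spin":0,"jaw":0},{"translation":[0,0,-13],"spin":0,"jaw":0}]}}

```text
time: 22.3
tool_pos: [0.561, -0.1553, 0.137]
tool_rot: [3.136, -0.004, 0.531]
contact_force: [-0.5, -0.3, -1.8]
opening: 0.0259
grip_force: 40.0
```

Run:
```python
from h import *
im,d,s=snap('wrist');print(s['tool_pos'])
# bracket surface points in tool frame
uu,vv=np.meshgrid(range(200,450),range(180,330));uv=np.c_[uu.ravel(),vv.ravel()]
P=depthpts('wrist',uv,d,s);T=R.from_euler('xyz',s['tool_rot']).as_matrix();L=(P-s['tool_pos'])@T
m=(L[:,2]>-40)&(L[:,2]<10)&(L[:,0]>5)
Q=L[m];print(len(Q),Q.min(0),Q.max(0),cv2.minAreaRect(Q[:,:2].astype(np.float32)*1000) if len(Q) else 0)
m=m&(abs(L[:,2])<.04);Q=L[m];c=np.c_[Q[:,:2],np.ones(len(Q))]
print(np.linalg.lstsq(c,Q[:,2],rcond=None)[0], cv2.minAreaRect(Q[:,:2].astype(np.float32)*1000))
z=np.load('clamp.npz');o=z['o'];th=float(z['th']);M=np.array([[np.cos(th),-np.sin(th)],[np.sin(th),np.cos(th)]])
g=o+M@[-.044+.027,-.070+.033];print(g);move([*g,.14],np.radians(200.5))
```

```text
[ 0.56101197 -0.15532593  0.1370332 ]Traceback (most recent call last):
  File "<stdin>", line 7, in <module>
    return umr_minimum(a, axis, None, out, keepdims, initial, where)
ValueError: zero-size array to reduction operation minimum which has no identity
```

```bash
cat > held.py <<'E'
from h import *
im,d,s=snap('wrist');print(s['tool_pos'],s['opening'])
uu,vv=np.meshgrid(range(180,460),range(180,330));uv=np.c_[uu.ravel(),vv.ravel()]
P=depthpts('wrist',uv,d,s);T=R.from_euler('xyz',s['tool_rot']).as_matrix();L=(P-s['tool_pos'])@T
m=(L[:,2]>-.035)&(L[:,2]<.01)&(L[:,0]>.015)&(L[:,0]<.06);Q=L[m]
print(len(Q),cv2.minAreaRect(Q[:,:2].astype(np.float32)*1000),'min',Q.min(0),'max',Q.max(0))
print('tilt',np.linalg.lstsq(np.c_[Q[:,:2],np.ones(len(Q))],Q[:,2],rcond=None)[0])
E
python3 held.py
python3 - <<'E'
from h import *
z=np.load('clamp.npz');o=z['o'];th=float(z['th']);M=np.array([[np.cos(th),-np.sin(th)],[np.sin(th),np.cos(th)]])
g=o+M@[-.044+.027,-.070+.033];print(g);move([*g,.14],np.radians(200.5))
E
```

```text
[ 0.55978467 -0.15488165  0.13466953] 0.02578011556525283
11880 ((27.861356735229492, -27.923992156982422), (25.720157623291016, 79.68177032470703), 0.0010136786149814725) min [ 0.01500059 -0.06776466 -0.02212652] max [0.04072097 0.01191694 0.00624104]
tilt [ 0.34892743 -0.00755219 -0.02840833]
[0.57931406 0.17935979]
shift [ 18.67 -27.75  -0.68] spin -170.1 q6 36.5 yaw 30.4
```

Call:
{"fn": "send_rows", "kwargs": {"targets": [{"translation":[2,-3,0],"spin":-8,"jaw":0},{"translation":[4.7,-7,0],"spin":-16,"jaw":0},{"translation":[7.4,-11,0],"spin":-24,"jaw":0},{"translation":[10,-15,0],"spin":-32,"jaw":0},{"translation":[12,-18,0],"spin":-40,"jaw":0}]}}

```text
time: 22.9
tool_pos: [0.57, 0.064, 0.1313]
tool_rot: [-3.137, 0.001, 1.236]
contact_force: [0.5, -0.3, -1.6]
opening: 0.0257
grip_force: 40.0
```

Call:
{"fn": "send_rows", "kwargs": {"targets": [{"translation":[0,0,0],"spin":-8,"jaw":0},{"translation":[0,0,0],"spin":-16,"jaw":0},{"translation":[0,0,0],"spin":-24,"jaw":0},{"translation":[0,0,0],"spin":-32,"jaw":0},{"translation":[0,0,0],"spin":-40,"jaw":0}]}}

```text
time: 23.4
tool_pos: [0.5703, 0.0614, 0.1312]
tool_rot: [-3.137, -0.002, 1.933]
contact_force: [0.5, -0.4, -1.5]
opening: 0.0258
grip_force: 40.0
```

Call:
{"fn": "send_rows", "kwargs": {"targets": [{"translation":[0,0,0],"spin":-8,"jaw":0},{"translation":[0,0,0],"spin":-16,"jaw":0},{"translation":[0,0,0],"spin":-24,"jaw":0},{"translation":[0,0,0],"spin":-32,"jaw":0},{"translation":[0,0,0],"spin":-40,"jaw":0}]}}

```text
time: 23.9
tool_pos: [0.5703, 0.0613, 0.1312]
tool_rot: [-3.14, -0.004, 2.631]
contact_force: [1.0, -0.3, -1.9]
opening: 0.0256
grip_force: 40.0
```

Call:
{"fn": "send_rows", "kwargs": {"targets": [{"translation":[0,0,0],"spin":-8,"jaw":0},{"translation":[0,0,0],"spin":-16,"jaw":0},{"translation":[0,0,0],"spin":-24,"jaw":0},{"translation":[0,0,0],"spin":-32,"jaw":0},{"translation":[0,0,0],"spin":-40,"jaw":0}]}}

```text
time: 24.4
tool_pos: [0.5703, 0.0613, 0.1312]
tool_rot: [3.14, -0.004, -2.954]
contact_force: [-0.6, 0.0, -0.3]
opening: 0.0257
grip_force: 40.0
```

Run:
```python
from h import *
move([.5793,.1794,.06],np.radians(200.5))
```

```text
shift [-3.12 11.42  7.12] spin -369.7 q6 -102.3 yaw -169.2
```

Call:
{"fn": "send_rows", "kwargs": {"targets": [{"translation":[-1,4,0],"spin":-5,"jaw":0},{"translation":[-2,8,1],"spin":-9.7,"jaw":0},{"translation":[-3.1,11.4,3],"spin":-9.7,"jaw":0},{"translation":[-3.1,11.4,5],"spin":-9.7,"jaw":0},{"translation":[-3.1,11.4,5],"spin":-9.7,"jaw":0}]}}

```text
time: 24.9
tool_pos: [0.578, 0.1795, 0.0786]
tool_rot: [3.14, -0.01, -2.788]
contact_force: [-0.2, -0.5, -1.2]
opening: 0.0255
grip_force: 40.0
```

Call:
{"fn": "send_rows", "kwargs": {"targets": [{"translation":[0,0,0],"spin":0,"jaw":0},{"translation":[0,0,0],"spin":0,"jaw":0},{"translation":[0,0,0],"spin":0,"jaw":0},{"translation":[0,0,0],"spin":0,"jaw":0},{"translation":[0,0,0],"spin":0,"jaw":0}]}}

```text
time: 25.4
tool_pos: [0.5818, 0.1787, 0.0844]
tool_rot: [-3.141, 0.001, -2.791]
contact_force: [0.6, 0.2, -1.3]
opening: 0.0256
grip_force: 40.0
```

```bash
python3 held.py
python3 - <<'E'
from h import *
z=np.load('last_wrist.npz');cv2.imwrite('pics/w6.png',z['im'][60:400,120:620,::-1])
move([.5793,.1794,.0147],np.radians(200.5))
E
```

```text
[0.58176196 0.17871798 0.0844358 ] 0.025577884098860387
12005 ((28.08070182800293, -26.51468276977539), (80.24742889404297, 26.133150100708008), 89.98467254638672) min [ 0.01500684 -0.06664172 -0.0221792 ] max [0.04115008 0.01360857 0.00615686]
tilt [ 0.34496196 -0.0078747  -0.02839229]
shift [0.2  0.14 6.96] spin -360.4 q6 -100.2 yaw -159.9
```

View pics/w6.png

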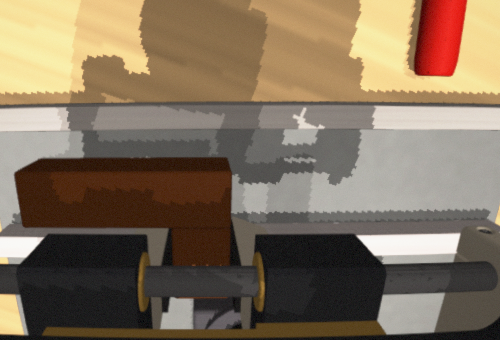

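```bash
cat > fence.py <<'E'
from h import *
z=np.load('last_wrist.npz');d=z['d'];s=dict(tool_pos=z['p'],tool_rot=z['r'])
uu,vv=np.meshgrid(range(130,600),range(120,250));uv=np.c_[uu.ravel(),vv.ravel()]
P=depthpts('wrist',uv,d,s);T=R.from_euler('xyz',s['tool_rot']).as_matrix();L=(P-s['tool_pos'])@T
m=(P[:,2]>.0225)&(P[:,2]<.032)&(L[:,0]>.048);Q=L[m]
c=np.polyfit(Q[:,1],Q[:,0],1);r=Q[:,0]-c[0]*Q[:,1]
print('fence centre tool x mm',c*1000,np.percentile(r*1000,[3,50,97]),len(Q),'z',np.median(P[m,2]))
E
python3 fence.py
```

```text
fence centre tool x mm [14.69316909 54.71403163] [47.28631272 54.25207694 60.99097414] 10051 z 0.02668653461565773
```

Call:
{"fn": "send_rows", "kwargs": {"targets": [{"translation":[0.3,0,2],"spin":-0.8,"jaw":0},{"translation":[0.3,0,4],"spin":-0.8,"jaw":0},{"translation":[0.3,0,5.5],"spin":-0.8,"jaw":0},{"translation":[0.3,0,6.5],"spin":-0.8,"jaw":0},{"translation":[0.3,0,6.9],"spin":-0.8,"jaw":0}]}}

```text
time: 25.95
tool_pos: [0.5781, 0.1778, 0.0146]
tool_rot: [3.141, -0.002, -2.776]
contact_force: [-11.4, -2.9, 30.1]
opening: 0.026
grip_force: 40.0
```

Call:
{"fn": "send_rows", "kwargs": {"targets": [{"translation":[0,0,0],"spin":0,"jaw":0},{"translation":[0,0,0],"spin":0,"jaw":0},{"translation":[0.1,0,0],"spin":0,"jaw":0},{"translation":[0.2,0,0],"spin":0,"jaw":0},{"translation":[0.3,0,0],"spin":0,"jaw":0}]}}

```text
time: 26.45
tool_pos: [0.5773, 0.1774, 0.0154]
tool_rot: [-3.141, 0.004, -2.776]
contact_force: [7.0, 2.7, -3.1]
opening: 0.0255
grip_force: 40.0
```

```bash
python3 held.py;python3 fence.py;python3 -c "
from h import *
s=monitor.observe();print(s['contact_force'],s['tool_rot'])"
```

```text
[0.57734735 0.17740015 0.01539471] 0.025546261184459716
26527 ((35.709571838378906, 1.8041458129882812), (138.49652099609375, 41.41386795043945), 89.9989013671875) min [ 0.01500168 -0.06744452 -0.02235839] max [0.05641561 0.0710528  0.00999224]
tilt [ 0.06430912  0.15953148 -0.01301425]
fence centre tool x mm [-4.11805979 52.17388371] [48.31314488 52.20874165 55.75717298] 8817 z 0.02664108491953074
[ 4.24907281  1.77571244 -2.66021069] [-3.14130751  0.00418331 -2.77643185]
```

Call:
{"fn": "send_rows", "kwargs": {"targets": [{"translation":[0,0,0],"spin":0,"jaw":0.42},{"translation":[0,0,0],"spin":0,"jaw":0.42},{"translation":[0,0,0],"spin":0,"jaw":0.42},{"translation":[0,0,-4],"spin":0,"jaw":0.42},{"translation":[0,0,-8],"spin":0,"jaw":0.5}]}}

```text
time: 27.0
tool_pos: [0.5749, 0.1768, 0.0946]
tool_rot: [3.141, -0.003, -2.776]
contact_force: [0.3, 0.2, 0.2]
opening: 0.0428
grip_force: 0.0
```

Call:
{"fn": "send_rows", "kwargs": {"targets": [{"translation":[-3,-1,-4],"spin":0,"jaw":0.5},{"translation":[-6,-2,-8],"spin":0,"jaw":0.5},{"translation":[-6,-2,-10],"spin":0,"jaw":0.5},{"translation":[-6,-2,-10],"spin":0,"jaw":0.5},{"translation":[-6,-2,-10],"spin":0,"jaw":0.5}]}}

```text
time: 27.5
tool_pos: [0.6383, 0.1796, 0.194]
tool_rot: [3.141, -0.001, -2.776]
contact_force: [0.3, 0.8, -0.4]
opening: 0.0459
grip_force: 0.0
```

Run:
```python
from h import *
im,d,s=snap('wrist','w7');print(s['tool_pos'],s['tool_rot'])
```

```text
[0.63825738 0.17960455 0.19396197] [ 3.14123479e+00 -1.38926033e-03 -2.77613219e+00]
```

View pics/w7.png

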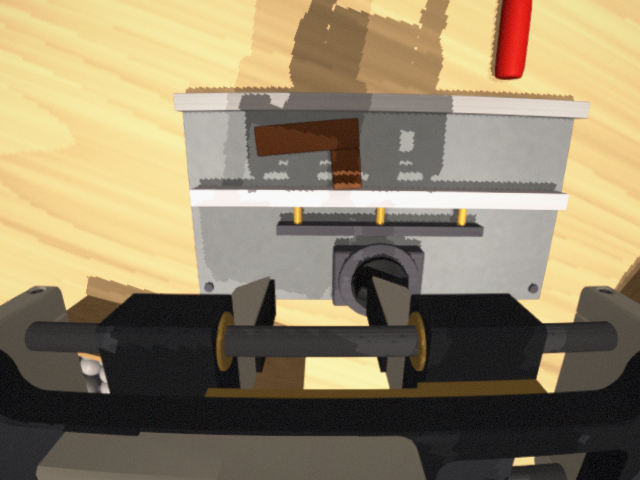

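```bash
cat > bed.py <<'E'
from h import *
def bed(boxes):
    z=np.load('last_wrist.npz');im=z['im'];d=z['d'];s=dict(tool_pos=z['p'],tool_rot=z['r'])
    c=np.load('clamp.npz');o=c['o'];th=float(c['th']);M=np.array([[np.cos(th),-np.sin(th)],[np.sin(th),np.cos(th)]])
    uu,vv=np.meshgrid(range(100,620),range(60,300));uv=np.c_[uu.ravel(),vv.ravel()]
    P=depthpts('wrist',uv,d,s);ok=d[uv[:,1],uv[:,0]]>0;rgb=im[uv[:,1],uv[:,0]].astype(int)
    L=np.c_[(P[:,:2]-o)@M,P[:,2]]
    br=(rgb[:,0]>1.5*rgb[:,2])
    f=ok&~br&(P[:,2]>.022)&(P[:,2]<.033)&(L[:,0]<-.045)&(L[:,0]>-.09)&(abs(L[:,1])<.185)
    pf=np.polyfit(L[f,1],L[f,0],1);print('fence line',pf,np.percentile(L[f,0]-pf[0]*L[f,1],[3,50,97]))
    b=ok&~br&(P[:,2]>.029)&(P[:,2]<.04)&(L[:,0]>-.01)&(L[:,0]<.05)&(abs(L[:,1])>.10)&(abs(L[:,1])<.175)
    pb=np.polyfit(L[b,1],L[b,0],1);print('bar line',pb,np.percentile(L[b,0]-pb[0]*L[b,1],[3,50,97]))
    for y0,y1 in boxes:
        q=ok&br&(P[:,2]>.029)&(P[:,2]<.042)&(L[:,0]>-.075)&(L[:,0]<.03)&(L[:,1]>y0)&(L[:,1]<y1)
        Q=L[q][:,:2].astype(np.float32)*1000;r=cv2.minAreaRect(Q);print('bracket',np.round(r[0],1),np.round(r[1],1),round(r[2],1),np.round(cv2.boxPoints(r),1).tolist(),'z',np.median(L[q,2]))
    return L
if __name__=='__main__':
    import sys;a=list(map(float,sys.argv[1:]));bed(list(zip(a[::2],a[1::2])))
E
python3 bed.py -.16 .02
```

```text
fence line [ 0.00131093 -0.0675746 ] [-0.07466891 -0.06763414 -0.06046976]
bar line [0.00186318 0.01736259] [0.00974753 0.01720464 0.02533859]
bracket [-28.3 -49. ] [135.5  64.9] 65.7 [[-85.80000305175781, -97.4000015258789], [-26.600000381469727, -124.0999984741211], [29.100000381469727, -0.6000000238418579], [-30.100000381469727, 26.100000381469727]] z 0.03469013593923309
```

```bash
python3 - <<'E'
import re
t=open('bed.py').read()
t=t.replace("br=(rgb[:,0]>1.5*rgb[:,2])","br=(rgb[:,0]>1.5*rgb[:,2])&(rgb[:,1]<.62*rgb[:,0])")
t=t.replace("        Q=L[q][:,:2]","""        mk=np.zeros((480,640),np.uint8);mk[uv[q,1],uv[q,0]]=1
        n,lab,st,_=cv2.connectedComponentsWithStats(cv2.erode(mk,np.ones((3,3))))
        k=1+np.argmax(st[1:,4]);mk=cv2.dilate((lab==k).astype(np.uint8),np.ones((3,3)));q=q&(mk[uv[:,1],uv[:,0]]>0)
        Q=L[q][:,:2]""")
open('bed.py','w').write(t)
E
python3 bed.py -.16 .02
```

```text
fence line [ 0.0011471  -0.06755229] [-0.07466661 -0.06761094 -0.06046321]
bar line [0.00186318 0.01736259] [0.00974753 0.01720464 0.02533859]
bracket [-19.6 -68.2] [60.7 90.5] 4.9 [[-53.70000076293945, -25.700000762939453], [-46.0, -115.9000015258789], [14.399999618530273, -110.69999694824219], [6.699999809265137, -20.5]] z 0.03471258521695228
```

```bash
cat >> h.py <<'E'
def c2w(x,y):
    c=np.load('clamp.npz');th=float(c['th']);return c['o']+np.array([[np.cos(th),-np.sin(th)],[np.sin(th),np.cos(th)]])@[x/1000,y/1000]
E
python3 -c "
from h import *
for x,z in ((-3,.07),(-3,.015),(-25.5,.015)): move([*c2w(x,-88),z],np.radians(200.5))"
```

```text
shift [ 4.06 -3.05 12.32] spin -359.6 q6 -101.8 yaw -159.1
shift [ 4.04 -3.06 17.82] spin -359.6 q6 -101.8 yaw -159.1
shift [ 6.29 -3.04 17.82] spin -359.6 q6 -101.8 yaw -159.1
```

Call:
{"fn": "send_rows", "kwargs": {"targets": [{"translation":[2,-1.5,4],"spin":0.4,"jaw":0},{"translation":[4,-3,8],"spin":0.4,"jaw":0},{"translation":[4,-3,11],"spin":0.4,"jaw":0},{"translation":[4,-3,12.3],"spin":0.4,"jaw":0},{"translation":[4,-3,12.3],"spin":0.4,"jaw":0}]}}

```text
time: 28.05
tool_pos: [0.6105, 0.1374, 0.0691]
tool_rot: [3.14, -0.005, -2.783]
contact_force: [-0.8, -0.2, 0.6]
opening: 0.0105
grip_force: 0.0
```

Call:
{"fn": "send_rows", "kwargs": {"targets": [{"translation":[0,0,0],"spin":0,"jaw":0},{"translation":[0,0,0],"spin":0,"jaw":0},{"translation":[0,0,0],"spin":0,"jaw":0},{"translation":[0,0,0],"spin":0,"jaw":0},{"translation":[0,0,0],"spin":0,"jaw":0}]}}

```text
time: 28.55
tool_pos: [0.6126, 0.1375, 0.0724]
tool_rot: [-3.141, 0.001, -2.783]
contact_force: [0.3, -0.3, 0.2]
opening: 0.0003
grip_force: 0.0
```

```bash
python3 -c "
from h import *
print(monitor.observe()['opening'])
for x,z in ((-3,.07),(-3,.015),(-25.5,.015)): move([*c2w(x,-88),z],np.radians(200.5))"
```

```text
0.0002613901721194378
shift [ 0.26 -0.01  0.24] spin -360.0 q6 -104.9 yaw -159.5
shift [ 0.26 -0.01  5.74] spin -360.0 q6 -104.9 yaw -159.5
shift [ 2.51 -0.01  5.74] spin -360.0 q6 -104.9 yaw -159.5
```

Descend, then push slowly.

Call:
{"fn": "send_rows", "kwargs": {"targets": [{"translation":[0.25,0,1.5],"spin":0,"jaw":0},{"translation":[0.25,0,3.2],"spin":0,"jaw":0},{"translation":[0.25,0,4.6],"spin":0,"jaw":0},{"translation":[0.25,0,5.5],"spin":0,"jaw":0},{"translation":[0.25,0,5.6],"spin":0,"jaw":0}]}}

```text
time: 29.05
tool_pos: [0.6093, 0.1364, 0.0145]
tool_rot: [3.141, -0.002, -2.783]
contact_force: [-0.1, -0.6, 0.0]
opening: 0.0006
grip_force: 0.0
```

Call:
{"fn": "send_rows", "kwargs": {"targets": [{"translation":[0.4,0,0],"spin":0,"jaw":0},{"translation":[0.8,0,0],"spin":0,"jaw":0},{"translation":[1.2,0,0],"spin":0,"jaw":0},{"translation":[1.6,0,0],"spin":0,"jaw":0},{"translation":[2,0,0],"spin":0,"jaw":0}]}}

```text
time: 29.55
tool_pos: [0.5916, 0.1296, 0.0165]
tool_rot: [-3.141, 0.002, -2.783]
contact_force: [1.9, 2.2, 1.3]
opening: 0.0002
grip_force: 1.3
```

Call:
{"fn": "send_rows", "kwargs": {"targets": [{"translation":[0.05,0,0],"spin":0,"jaw":0},{"translation":[0.1,0,0],"spin":0,"jaw":0},{"translation":[0.15,0,0],"spin":0,"jaw":0},{"translation":[0.2,0,0],"spin":0,"jaw":0},{"translation":[0.25,0,0],"spin":0,"jaw":0}]}}

```text
time: 30.05
tool_pos: [0.5916, 0.1295, 0.0168]
tool_rot: [-3.141, 0.006, -2.783]
contact_force: [9.3, 5.9, -0.4]
opening: 0.0002
grip_force: 4.9
```

```bash
python3 -c "
from h import *
s=monitor.observe();print(s['tool_pos'],s['contact_force'])
move([*c2w(-24.5,-88),.015],np.radians(200.5))"
```

```text
[0.59163221 0.12949721 0.01677556] [ 9.30959997  5.94129831 -0.44994318]
shift [0.16 0.   0.18] spin -360.0 q6 -105.5 yaw -159.5
```

Call:
{"fn": "send_rows", "kwargs": {"targets": [{"translation":[-0.6,0,0],"spin":0,"jaw":0},{"translation":[-0.8,0,-1],"spin":0,"jaw":0},{"translation":[-0.8,0,-5],"spin":0,"jaw":0},{"translation":[-3,2,-9],"spin":0,"jaw":0.5},{"translation":[-5,4,-13],"spin":0,"jaw":0.5}]}}

```text
time: 30.55
tool_pos: [0.6214, 0.1834, 0.1477]
tool_rot: [3.142, -0.002, -2.785]
contact_force: [0.2, 0.1, -1.0]
opening: 0.0121
grip_force: 0.0
```

Call:
{"fn": "send_rows", "kwargs": {"targets": [{"translation":[-1,0,-5],"spin":0,"jaw":0.5},{"translation":[-1,0,-5],"spin":0,"jaw":0.5},{"translation":[-1,0,-5],"spin":0,"jaw":0.5},{"translation":[-1,0,-5],"spin":0,"jaw":0.5},{"translation":[-1,0,-5],"spin":0,"jaw":0.5}]}}

```text
time: 31.05
tool_pos: [0.63, 0.1866, 0.194]
tool_rot: [3.141, -0.004, -2.784]
contact_force: [0.0, 0.2, -0.0]
opening: 0.0456
grip_force: 0.0
```

Run:
```python
from h import *
im,d,s=snap('wrist','w8')
from bed import bed
bed([(-.16,.02)])
```

```text
fence line [ 0.00192396 -0.06765228] [-0.07474128 -0.06774434 -0.06049321]
bar line [0.00192539 0.01716124] [0.00972975 0.01718098 0.02487388]
bracket [-29.5 -68.3] [90.2 59.4] 89.8 [[-59.400001525878906, -113.30000305175781], [0.10000000149011612, -113.5999984741211], [0.4000000059604645, -23.399999618530273], [-59.0, -23.100000381469727]] z 0.034753329368491404
```

```bash
python3 -c "
from h import *
move([.5555,-.284,.2],np.radians(131.6))"
```

```text
shift [ 23.49 -41.46  -0.53] spin -291.1 q6 -100.7 yaw -159.5
```

Call:
{"fn": "send_rows", "kwargs": {"targets": [{"translation":[2,-3.6,0],"spin":7,"jaw":0.5},{"translation":[4.4,-7.8,0],"spin":14,"jaw":0.5},{"translation":[6.8,-12,0],"spin":21,"jaw":0.5},{"translation":[9.2,-16.2,0],"spin":28,"jaw":0.5},{"translation":[11.6,-20.4,0],"spin":35,"jaw":0.5}]}}

```text
time: 31.6
tool_pos: [0.5929, -0.0464, 0.1949]
tool_rot: [-3.142, -0.002, 2.884]
contact_force: [0.8, -0.4, -0.2]
opening: 0.0458
grip_force: 0.0
```

```bash
python3 -c "
from h import *
move([.5555,-.284,.2],np.radians(131.6))"
```

```text
shift [ -2.43 -23.93  -0.51] spin 33.7 q6 -87.1 yaw 165.3
```

Call:
{"fn": "send_rows", "kwargs": {"targets": [{"translation":[-0.4,-4.5,0],"spin":7,"jaw":0.5},{"translation":[-0.8,-9,0],"spin":14,"jaw":0.5},{"translation":[-1.4,-14,0],"spin":21,"jaw":0.5},{"translation":[-2,-19,0],"spin":28,"jaw":0.5},{"translation":[-2.4,-23.5,0],"spin":33.7,"jaw":0.5}]}}

```text
time: 32.1
tool_pos: [0.5574, -0.2804, 0.1948]
tool_rot: [-3.141, -0.002, 2.295]
contact_force: [-0.1, 0.5, 0.1]
opening: 0.0459
grip_force: 0.0
```

Call:
{"fn": "send_rows", "kwargs": {"targets": [{"translation":[0,0,0],"spin":0,"jaw":0.5},{"translation":[0,0,0],"spin":0,"jaw":0.5},{"translation":[0,0,0],"spin":0,"jaw":0.5},{"translation":[0,0,0],"spin":0,"jaw":0.5},{"translation":[0,0,0],"spin":0,"jaw":0.5}]}}

```text
time: 32.6
tool_pos: [0.559, -0.2768, 0.1958]
tool_rot: [3.141, -0.0, 2.303]
contact_force: [-0.2, 0.4, 0.1]
opening: 0.046
grip_force: 0.0
```

Run:
```python
from br import *
out,s=find((180,60,480,290),'w9',cmax=150);print(s['tool_pos'],s['tool_rot'])
for o,x,y in out:
    g=o+.027*x+.033*y;print(g);move([*g,.045],np.arctan2(-x[1],-x[0]))
```

```text
comp [ 264  144   99   66 3521] rect [ 527.4 -252.9] [91.1 61.1] z 0.0246 corner [ 0.541  -0.1998] box [[0.4729999899864197, -0.2605000138282776], [0.513700008392334, -0.3059999942779541], [0.5817000269889832, -0.24529999494552612], [0.5410000085830688, -0.19979999959468842]] cent [ 0.525  -0.2399]
 origin [ 0.5154 -0.2401] xdir -48.2 right way toe [ 0.562  -0.2427]
[ 0.55900917 -0.27682804  0.19583467] [ 3.14140083e+00 -1.55527059e-04  2.30313656e+00]
[ 0.5579555  -0.23827255]
shift [ 2.95  2.51 15.09] spin 0.2 q6 -75.3 yaw 131.9
```

Call:
{"fn": "send_rows", "kwargs": {"targets": [{"translation":[3,2.5,4],"spin":0,"jaw":0.5},{"translation":[3,2.5,8],"spin":0,"jaw":0.5},{"translation":[3,2.5,12],"spin":0,"jaw":0.5},{"translation":[3,2.5,15],"spin":0,"jaw":0.5},{"translation":[3,2.5,16.5],"spin":0,"jaw":0.5}]}}

```text
time: 33.15
tool_pos: [0.556, -0.2374, 0.0278]
tool_rot: [-3.14, -0.004, 2.302]
contact_force: [-0.1, -0.6, -0.2]
opening: 0.046
grip_force: 0.0
```

Call:
{"fn": "send_rows", "kwargs": {"targets": [{"translation":[0,0,1.5],"spin":0,"jaw":0.5},{"translation":[0,0,2.6],"spin":0,"jaw":0.5},{"translation":[0,0,2.6],"spin":0,"jaw":0.5},{"translation":[0,0,2.6],"spin":0,"jaw":0.5},{"translation":[0,0,2.6],"spin":0,"jaw":0}], "force": 40}}

```text
time: 33.65
tool_pos: [0.5579, -0.2395, 0.0059]
tool_rot: [3.141, 0.002, 2.301]
contact_force: [-0.5, -0.2, 0.7]
opening: 0.0416
grip_force: 0.0
```

Call:
{"fn": "send_rows", "kwargs": {"targets": [{"translation":[0,0,0],"spin":0,"jaw":0},{"translation":[0,0,0],"spin":0,"jaw":0},{"translation":[0,0,0],"spin":0,"jaw":0},{"translation":[0,0,0],"spin":0,"jaw":0},{"translation":[0,0,0],"spin":0,"jaw":0}]}}

```text
time: 34.15
tool_pos: [0.5577, -0.2393, 0.0055]
tool_rot: [3.141, 0.001, 2.301]
contact_force: [0.6, 1.2, 6.0]
opening: 0.0257
grip_force: 40.0
```

Call:
{"fn": "send_rows", "kwargs": {"targets": [{"translation":[0,0,-3],"spin":0,"jaw":0},{"translation":[0,0,-7],"spin":0,"jaw":0},{"translation":[0,0,-11],"spin":0,"jaw":0},{"translation":[0,0,-13],"spin":0,"jaw":0},{"translation":[0,0,-13],"spin":0,"jaw":0}]}}

```text
time: 34.65
tool_pos: [0.5587, -0.24, 0.1379]
tool_rot: [3.14, 0.006, 2.301]
contact_force: [0.5, 0.4, -1.0]
opening: 0.0257
grip_force: 40.0
```

```bash
python3 held.py;python3 -c "
from h import *
move([*c2w(-44+27,70+33),.14],np.radians(200.5))"
```

```text
[ 0.55866257 -0.23997393  0.13787519] 0.025695597522696564
12101 ((28.227760314941406, -27.58483123779297), (26.725444793701172, 81.1366958618164), 0.3260047435760498) min [ 0.0150007  -0.06808042 -0.02155746] max [0.04180331 0.01297388 0.00601023]
tilt [ 0.34081195 -0.00583807 -0.02763293]
shift [42.78 34.64 -0.52] spin -68.7 q6 -72.3 yaw 131.8
```

Call:
{"fn": "send_rows", "kwargs": {"targets": [{"translation":[3,2.4,0],"spin":-5,"jaw":0},{"translation":[6.5,5.3,0],"spin":-11,"jaw":0},{"translation":[10,8.1,0],"spin":-17,"jaw":0},{"translation":[13.6,11,0],"spin":-23,"jaw":0},{"translation":[17,13.8,0],"spin":-29,"jaw":0}]}}

```text
time: 35.2
tool_pos: [0.5449, -0.0184, 0.1323]
tool_rot: [-3.141, -0.004, 2.811]
contact_force: [0.3, 0.0, -1.3]
opening: 0.026
grip_force: 40.0
```

```bash
python3 -c "
from h import *
move([*c2w(-44+27,70+33),.14],np.radians(200.5))"
```

```text
shift [12.06 30.64 -0.73] spin -39.4 q6 -81.1 yaw 161.1
```

Call:
{"fn": "send_rows", "kwargs": {"targets": [{"translation":[1.6,4,0],"spin":-8,"jaw":0},{"translation":[3.2,8,0],"spin":-16,"jaw":0},{"translation":[4.8,12,0],"spin":-24,"jaw":0},{"translation":[6.4,16,0],"spin":-32,"jaw":0},{"translation":[8,20,0],"spin":-39.4,"jaw":0}]}}

```text
time: 35.7
tool_pos: [0.5351, 0.1962, 0.1323]
tool_rot: [3.141, -0.004, -2.783]
contact_force: [-0.4, 0.5, -0.9]
opening: 0.0257
grip_force: 40.0
```

```bash
python3 -c "
from h import *
move([*c2w(-44+27,70+33),.085],np.radians(200.5))"
```

```text
shift [-3.58 10.87  4.72] spin -359.9 q6 -98.1 yaw -159.4
```

Call:
{"fn": "send_rows", "kwargs": {"targets": [{"translation":[-1,3.5,0],"spin":0,"jaw":0},{"translation":[-2.4,7.2,1],"spin":0,"jaw":0},{"translation":[-3.6,10.6,3],"spin":0,"jaw":0},{"translation":[-3.6,10.6,4.7],"spin":0,"jaw":0},{"translation":[-3.6,10.6,4.7],"spin":0,"jaw":0}]}}

```text
time: 36.2
tool_pos: [0.5305, 0.3065, 0.0826]
tool_rot: [-3.141, -0.01, -2.786]
contact_force: [-1.3, -0.4, -1.3]
opening: 0.0257
grip_force: 40.0
```

Call:
{"fn": "send_rows", "kwargs": {"targets": [{"translation":[0,0,0],"spin":0,"jaw":0},{"translation":[0,0,0],"spin":0,"jaw":0},{"translation":[0,0,0],"spin":0,"jaw":0},{"translation":[0,0,0],"spin":0,"jaw":0},{"translation":[0,0,0],"spin":0,"jaw":0}]}}

```text
time: 36.7
tool_pos: [0.5342, 0.3064, 0.0884]
tool_rot: [3.142, 0.001, -2.789]
contact_force: [-0.4, 0.2, -1.0]
opening: 0.0258
grip_force: 40.0
```

```bash
python3 held.py;python3 fence.py;python3 -c "
from h import *
move([*c2w(-44+27,70+33),.016],np.radians(200.5))"
```

```text
[0.53416149 0.30639179 0.08840202] 0.025764463246123807
11981 ((28.087711334228516, -26.37222671508789), (26.17959213256836, 80.38859558105469), 0.05744091793894768) min [ 0.01500332 -0.06655359 -0.02156899] max [0.04121107 0.01381889 0.00665916]
tilt [ 0.34798164 -0.00609727 -0.02771822]
fence centre tool x mm [ 9.17719715 55.37769325] [48.3216663  54.73114696 61.18239943] 7115 z 0.026650654887383496
shift [0.23 0.51 7.23] spin -360.3 q6 -87.5 yaw -159.8
```

Call:
{"fn": "send_rows", "kwargs": {"targets": [{"translation":[0.25,0.4,2],"spin":-0.3,"jaw":0},{"translation":[0.25,0.4,4],"spin":-0.3,"jaw":0},{"translation":[0.25,0.4,5.5],"spin":-0.3,"jaw":0},{"translation":[0.25,0.4,6.6],"spin":-0.3,"jaw":0},{"translation":[0.25,0.4,7.1],"spin":-0.3,"jaw":0}]}}

```text
time: 37.25
tool_pos: [0.5297, 0.3093, 0.0158]
tool_rot: [-3.142, -0.001, -2.783]
contact_force: [-0.7, 0.0, -0.9]
opening: 0.0256
grip_force: 40.0
```

Call:
{"fn": "send_rows", "kwargs": {"targets": [{"translation":[0,0,0],"spin":0,"jaw":0},{"translation":[0,0,0],"spin":0,"jaw":0},{"translation":[0,0,0],"spin":0,"jaw":0.42},{"translation":[0,0,0],"spin":0,"jaw":0.42},{"translation":[0,0,0],"spin":0,"jaw":0.42}]}}

```text
time: 37.75
tool_pos: [0.5304, 0.3097, 0.0174]
tool_rot: [3.142, 0.001, -2.783]
contact_force: [0.1, 0.4, -0.1]
opening: 0.0381
grip_force: 0.0
```

Call:
{"fn": "send_rows", "kwargs": {"targets": [{"translation":[0,0,-3],"spin":0,"jaw":0.42},{"translation":[0,0,-7],"spin":0,"jaw":0.42},{"translation":[-3,0,-11],"spin":0,"jaw":0.5},{"translation":[-6,-4,-15],"spin":0,"jaw":0.5},{"translation":[-7,-6,-17.5],"spin":0,"jaw":0.5}]}}

```text
time: 38.25
tool_pos: [0.6176, 0.2781, 0.1937]
tool_rot: [-3.141, 0.001, -2.781]
contact_force: [1.0, 0.0, -0.9]
opening: 0.0461
grip_force: 0.0
```

Call:
{"fn": "send_rows", "kwargs": {"targets": [{"translation":[0,0,0],"spin":0,"jaw":0},{"translation":[0,0,0],"spin":0,"jaw":0},{"translation":[0,0,0],"spin":0,"jaw":0},{"translation":[0,0,0],"spin":0,"jaw":0},{"translation":[0,0,0],"spin":0,"jaw":0}]}}

```text
time: 38.75
tool_pos: [0.6157, 0.2786, 0.1908]
tool_rot: [3.141, -0.002, -2.782]
contact_force: [0.5, 0.6, 0.1]
opening: 0.0106
grip_force: 0.0
```

Run:
```python
from h import *
im,d,s=snap('wrist','w10');print(s['tool_pos'])
from bed import bed
bed([(-.16,-.005),(-.005,.16)])
```

```text
[0.61568059 0.2785569  0.19076974]
fence line [ 0.00250046 -0.06755852] [-0.07465487 -0.06758508 -0.06043734]
bar line [0.00139773 0.01737515] [0.00988069 0.0174216  0.02509886]
bracket [-29.2 -67.9] [60.5 91.6] 0.0 [[-59.5, -22.100000381469727], [-59.400001525878906, -113.69999694824219], [1.100000023841858, -113.69999694824219], [1.100000023841858, -22.100000381469727]] z 0.03469909913420152
bracket [-26.6  70.2] [61.1 90.2] 0.3 [[-57.5, 115.0999984741211], [-57.0, 24.899999618530273], [4.199999809265137, 25.200000762939453], [3.700000047683716, 115.4000015258789]] z 0.034718393338159015
```

```bash
python3 -c "
from h import *
for x,z in ((-4,.07),(-4,.016),(-23.5,.015)): move([*c2w(x,50),z],np.radians(200.5))"
```

```text
shift [ 5.58  0.7  12.11] spin -359.9 q6 -92.8 yaw -159.4
shift [ 5.57  0.7  17.51] spin -359.9 q6 -92.8 yaw -159.4
shift [ 7.52  0.71 17.61] spin -359.9 q6 -92.8 yaw -159.4
```

Call:
{"fn": "send_rows", "kwargs": {"targets": [{"translation":[3,0.4,3],"spin":0,"jaw":0},{"translation":[5.6,0.7,7],"spin":0,"jaw":0},{"translation":[5.6,0.7,11],"spin":0,"jaw":0},{"translation":[5.6,0.7,12.2],"spin":0,"jaw":0},{"translation":[5.6,0.7,12.2],"spin":0,"jaw":0}]}}

```text
time: 39.3
tool_pos: [0.5611, 0.2648, 0.0683]
tool_rot: [3.141, -0.003, -2.783]
contact_force: [0.7, 0.7, -0.2]
opening: 0.0003
grip_force: 0.0
```

Call:
{"fn": "send_rows", "kwargs": {"targets": [{"translation":[0,0,1.5],"spin":0,"jaw":0},{"translation":[0,0,3],"spin":0,"jaw":0},{"translation":[0,0,4.4],"spin":0,"jaw":0},{"translation":[0,0,5.2],"spin":0,"jaw":0},{"translation":[0,0,5.2],"spin":0,"jaw":0}]}}

```text
time: 39.8
tool_pos: [0.5618, 0.2648, 0.0173]
tool_rot: [3.142, -0.001, -2.783]
contact_force: [-0.9, -0.1, 0.4]
opening: 0.0005
grip_force: 0.0
```

```bash
python3 -c "
from h import *
print(monitor.observe()['tool_pos'],monitor.observe()['contact_force'])
move([*c2w(-23.5,50),.015],np.radians(200.5))"
```

```text
[0.56180893 0.26482676 0.01734723] [-0.9012361  -0.13307469  0.37281142]
shift [2.01 0.08 0.24] spin -360.0 q6 -92.4 yaw -159.5
```

Call:
{"fn": "send_rows", "kwargs": {"targets": [{"translation":[0.5,0,0],"spin":0,"jaw":0},{"translation":[1,0,0],"spin":0,"jaw":0},{"translation":[1.4,0,0],"spin":0,"jaw":0},{"translation":[1.7,0,0],"spin":0,"jaw":0},{"translation":[1.9,0,0],"spin":0,"jaw":0}]}}

```text
time: 40.3
tool_pos: [0.5442, 0.2583, 0.0183]
tool_rot: [3.142, 0.001, -2.783]
contact_force: [2.3, 1.3, -0.2]
opening: -0.0
grip_force: 1.1
```

Call:
{"fn": "send_rows", "kwargs": {"targets": [{"translation":[0.05,0,0],"spin":0,"jaw":0},{"translation":[0.1,0,0],"spin":0,"jaw":0},{"translation":[0.15,0,0],"spin":0,"jaw":0},{"translation":[0.2,0,0],"spin":0,"jaw":0},{"translation":[0.2,0,0],"spin":0,"jaw":0}]}}

```text
time: 40.8
tool_pos: [0.5436, 0.2582, 0.0184]
tool_rot: [3.141, 0.004, -2.783]
contact_force: [3.8, 3.8, 0.9]
opening: 0.0003
grip_force: 2.8
```

```bash
python3 -c "
from h import *
print(monitor.observe()['tool_pos'],monitor.observe()['contact_force'])
move([*c2w(-23.5,50),.015],np.radians(200.5))"
```

```text
[0.54361494 0.25815545 0.01835744] [3.78316239 3.8047596  0.88226519]
shift [0.07 0.07 0.34] spin -360.0 q6 -92.5 yaw -159.5
```

Call:
{"fn": "send_rows", "kwargs": {"targets": [{"translation":[-0.6,0,0],"spin":0,"jaw":0},{"translation":[-0.8,0,-1],"spin":0,"jaw":0},{"translation":[-0.8,0,-5],"spin":0,"jaw":0},{"translation":[-3,-0.5,-9],"spin":0,"jaw":0.5},{"translation":[-6,-0.5,-13],"spin":0,"jaw":0.5}]}}

```text
time: 41.3
tool_pos: [0.5994, 0.2731, 0.1498]
tool_rot: [-3.141, -0.003, -2.783]
contact_force: [2.0, -0.4, 0.4]
opening: 0.0118
grip_force: 0.0
```

Call:
{"fn": "send_rows", "kwargs": {"targets": [{"translation":[-3,-3,-4.5],"spin":0,"jaw":0.5},{"translation":[-3,-4,-5],"spin":0,"jaw":0.5},{"translation":[-3,-4,-5],"spin":0,"jaw":0.5},{"translation":[-3,-4,-5],"spin":0,"jaw":0.5},{"translation":[-3,-4,-5],"spin":0,"jaw":0.5}]}}

```text
time: 41.8
tool_pos: [0.6404, 0.2474, 0.1959]
tool_rot: [3.141, -0.004, -2.782]
contact_force: [0.4, -0.2, -0.3]
opening: 0.0451
grip_force: 0.0
```

Run:
```python
from h import *
im,d,s=snap('wrist','w11');print(s['tool_pos'])
from bed import bed
L=bed([(-.16,-.005),(-.005,.16)])
k=(L[:,2]>.07)&(L[:,2]<.085)&(L[:,0]>.06)&(L[:,0]<.14)&(abs(L[:,1])<.04)
print(k.sum(), cv2.minAreaRect(L[k][:,:2].astype(np.float32)*1000) if k.sum() else 0)
move([.6755,.2553,.11],np.radians(273.9))
```

```text
[0.64043322 0.2473795  0.19594711]
fence line [ 0.0008061 -0.0677116] [-0.07462837 -0.06780845 -0.06056599]
bar line [0.00196238 0.01731082] [0.00984235 0.01739349 0.02508816]
bracket [-29.4 -68. ] [92.3 59.8] 89.1 [[-60.0, -113.69999694824219], [-0.20000000298023224, -114.5999984741211], [1.2000000476837158, -22.299999237060547], [-58.599998474121094, -21.399999618530273]] z 0.034679340197650066
bracket [-29.4  69.5] [90.9 60. ] 89.5 [[-59.79999923706055, 24.299999237060547], [0.20000000298023224, 23.799999237060547], [1.0, 114.69999694824219], [-59.0, 115.19999694824219]] z 0.03466928534263933
996 ((99.12324523925781, 0.5017814636230469), (53.13697814941406, 14.741965293884277), 72.46044921875)
shift [-3.58 -0.51  8.6 ] spin -433.3 q6 -95.9 yaw -159.4
```

View pics/w11.png

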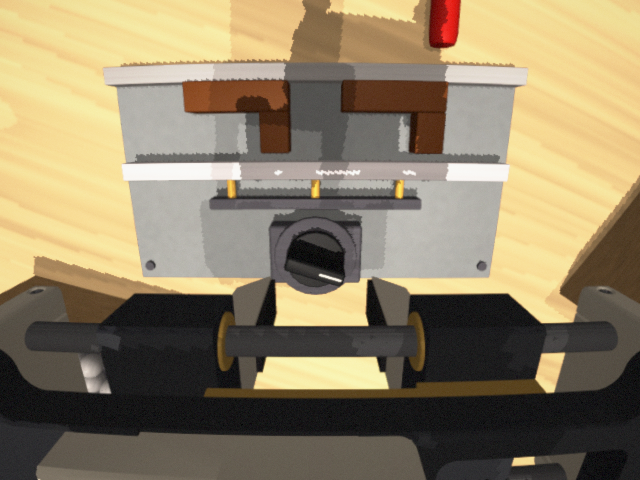

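Call:
{"fn": "send_rows", "kwargs": {"targets": [{"translation":[-1.8,-0.3,2],"spin":-8,"jaw":0.5},{"translation":[-3.6,-0.5,4],"spin":-16,"jaw":0.5},{"translation":[-3.6,-0.5,6],"spin":-24,"jaw":0.5},{"translation":[-3.6,-0.5,8],"spin":-32,"jaw":0.5},{"translation":[-3.6,-0.5,8.6],"spin":-40,"jaw":0.5}]}}

```text
time: 42.35
tool_pos: [0.6751, 0.2552, 0.1074]
tool_rot: [3.136, -0.005, -2.078]
contact_force: [0.3, -0.6, -1.0]
opening: 0.0459
grip_force: 0.0
```

Call:
{"fn": "send_rows", "kwargs": {"targets": [{"translation":[0,0,0],"spin":-8,"jaw":0.5},{"translation":[0,0,0],"spin":-16,"jaw":0.5},{"translation":[0,0,0],"spin":-24,"jaw":0.5},{"translation":[0,0,0],"spin":-32.4,"jaw":0.5},{"translation":[0,0,0],"spin":-32.4,"jaw":0.5}]}}

```text
time: 42.85
tool_pos: [0.6765, 0.2555, 0.1107]
tool_rot: [3.139, -0.0, -1.517]
contact_force: [-0.4, 0.1, 0.0]
opening: 0.0459
grip_force: 0.0
```

```bash
python3 -c "
from h import *
print(c2w(99.5,0.2));move([*c2w(99.5,0.3),.053],np.radians(273))"
```

```text
[0.67537989 0.25503969]
shift [0.03 0.1  5.77] spin -359.9 q6 -168.5 yaw -86.9
```

Call:
{"fn": "send_rows", "kwargs": {"targets": [{"translation":[0,0.1,2.5],"spin":0,"jaw":0.5},{"translation":[0,0.1,4.8],"spin":0,"jaw":0.5},{"translation":[0,0.1,5.7],"spin":0,"jaw":0.5},{"translation":[0,0.1,5.7],"spin":0,"jaw":0},{"translation":[0,0.1,5.7],"spin":0,"jaw":0}], "force": 40}}

```text
time: 43.35
tool_pos: [0.677, 0.2551, 0.0555]
tool_rot: [-3.141, 0.0, -1.521]
contact_force: [-0.2, 0.1, -0.7]
opening: 0.0344
grip_force: 0.0
```

Call:
{"fn": "send_rows", "kwargs": {"targets": [{"translation":[0,0,0],"spin":0,"jaw":0},{"translation":[0,0,0],"spin":0,"jaw":0},{"translation":[0,0,0],"spin":0,"jaw":0},{"translation":[0,0,0],"spin":0,"jaw":0},{"translation":[0,0,0],"spin":0,"jaw":0}]}}

```text
time: 43.85
tool_pos: [0.6762, 0.2549, 0.056]
tool_rot: [3.141, 0.0, -1.52]
contact_force: [-5.3, -1.0, 5.8]
opening: 0.0138
grip_force: 40.0
```

```bash
python3 -c "
from h import *
s=monitor.observe();print(s['tool_pos'],np.degrees(s['tool_rot'][2]),s['torque'],s['opening'],np.degrees(s['qpos'][5]))"
```

```text
[0.67618818 0.25494638 0.05598079] -87.06821177960924 [-0.02220207  0.93658078 -0.00933817] 0.013790760771365373 -168.3574274799641
```

Call:
{"fn": "send_rows", "kwargs": {"targets": [{"translation":[0,0,0],"spin":8,"jaw":0},{"translation":[0,0,0],"spin":16,"jaw":0},{"translation":[0,0,0],"spin":24,"jaw":0},{"translation":[0,0,0],"spin":32,"jaw":0},{"translation":[0,0,0],"spin":40,"jaw":0}]}}

```text
time: 44.35
tool_pos: [0.6762, 0.2549, 0.056]
tool_rot: [3.141, -0.0, -2.223]
contact_force: [-4.0, -0.6, 5.3]
opening: 0.0138
grip_force: 40.0
```

Call:
{"fn": "send_rows", "kwargs": {"targets": [{"translation":[0,0,0],"spin":8,"jaw":0},{"translation":[0,0,0],"spin":16,"jaw":0},{"translation":[0,0,0],"spin":24,"jaw":0},{"translation":[0,0,0],"spin":32,"jaw":0},{"translation":[0,0,0],"spin":40,"jaw":0}]}}

```text
time: 44.85
tool_pos: [0.6762, 0.255, 0.056]
tool_rot: [3.141, -0.0, -2.921]
contact_force: [-4.1, -0.8, 6.0]
opening: 0.0134
grip_force: 40.0
```

Call:
{"fn": "send_rows", "kwargs": {"targets": [{"translation":[0,0,0],"spin":8,"jaw":0},{"translation":[0,0,0],"spin":16,"jaw":0},{"translation":[0,0,0],"spin":24,"jaw":0},{"translation":[0,0,0],"spin":32,"jaw":0},{"translation":[0,0,0],"spin":40,"jaw":0}]}}

```text
time: 45.35
tool_pos: [0.6762, 0.255, 0.056]
tool_rot: [-3.141, -0.0, 2.664]
contact_force: [-4.8, 0.2, 5.5]
opening: 0.0134
grip_force: 40.0
```

Call:
{"fn": "send_rows", "kwargs": {"targets": [{"translation":[0,0,0],"spin":8,"jaw":0},{"translation":[0,0,0],"spin":16,"jaw":0},{"translation":[0,0,0],"spin":24,"jaw":0},{"translation":[0,0,0],"spin":32,"jaw":0},{"translation":[0,0,0],"spin":40,"jaw":0}]}}

```text
time: 45.85
tool_pos: [0.6762, 0.255, 0.0559]
tool_rot: [-3.141, -0.0, 1.966]
contact_force: [-3.9, -0.8, 5.1]
opening: 0.0133
grip_force: 40.0
```

Run:
```python
from h import *
im,d,s=snap('wrist','w12');print(s['tool_pos'],np.degrees(s['tool_rot'][2]),s['torque'],s['contact_force'],s['opening'],np.degrees(s['qpos'][5]))
snap('top');z=np.load('last_top.npz');im=z['im']
cv2.imwrite('pics/top12.png',cv2.resize(im[130:300,80:290],None,fx=3,fy=3,interpolation=cv2.INTER_CUBIC)[:,:,::-1])
```

```text
[0.67616362 0.25498977 0.05593745] 112.62866693638144 [-0.18746789  0.83894672  0.21438567] [-3.86990456 -0.78435534  5.07998032] 0.013282265349066052 -8.046436181942644
```

View pics/top12.png

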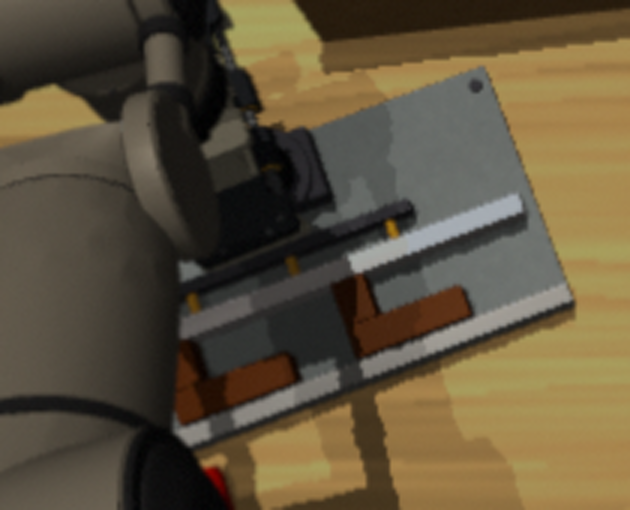

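Call:
{"fn": "send_rows", "kwargs": {"targets": [{"translation":[0,0,0],"spin":7.4,"jaw":0},{"translation":[0,0,0],"spin":14.8,"jaw":0},{"translation":[0,0,0],"spin":22.2,"jaw":0},{"translation":[0,0,0],"spin":29.6,"jaw":0},{"translation":[0,0,0],"spin":37,"jaw":0}]}}

```text
time: 46.45
tool_pos: [0.6762, 0.255, 0.056]
tool_rot: [-3.141, -0.0, 1.32]
contact_force: [-4.2, -0.4, 5.2]
opening: 0.0137
grip_force: 40.0
```

Run:
```python
from h import *
s=monitor.observe();print(np.degrees(s['tool_rot'][2]),s['torque'],s['opening'])
```

```text
75.65397725504899 [-0.19506263  0.89048634  0.1405761 ] 0.013664000068736191
```

Call:
{"fn": "send_rows", "kwargs": {"targets": [{"translation":[0,0,0],"spin":7.4,"jaw":0},{"translation":[0,0,0],"spin":14.8,"jaw":0},{"translation":[0,0,0],"spin":22.2,"jaw":0},{"translation":[0,0,0],"spin":29.6,"jaw":0},{"translation":[0,0,0],"spin":37,"jaw":0}]}}

```text
time: 46.95
tool_pos: [0.6762, 0.255, 0.056]
tool_rot: [-3.141, 0.0, 0.675]
contact_force: [-3.8, -0.8, 6.2]
opening: 0.0138
grip_force: 40.0
```

Call:
{"fn": "send_rows", "kwargs": {"targets": [{"translation":[0,0,0],"spin":0,"jaw":0},{"translation":[0,0,0],"spin":0,"jaw":0},{"translation":[0,0,0],"spin":0,"jaw":0.5},{"translation":[0,0,0],"spin":0,"jaw":0.5},{"translation":[0,0,0],"spin":0,"jaw":0.5}]}}

```text
time: 47.45
tool_pos: [0.6769, 0.2548, 0.0548]
tool_rot: [3.141, -0.0, 0.68]
contact_force: [0.1, -0.4, 0.8]
opening: 0.0332
grip_force: 0.0
```

Run:
```python
from h import *
s=monitor.observe();print(np.degrees(s['tool_rot'][2]),s['torque'],s['opening'])
```

```text
38.9368552507027 [-0.05058864  0.16088831 -0.04107699] 0.03315786906506125
```

Call:
{"fn": "send_rows", "kwargs": {"targets": [{"translation":[0,0,-4],"spin":0,"jaw":0.5},{"translation":[0,0,-8],"spin":0,"jaw":0.5},{"translation":[0,0,-12],"spin":0,"jaw":0.5},{"translation":[0,0,-15],"spin":0,"jaw":0.5},{"translation":[0,0,-15],"spin":0,"jaw":0.5}]}}

```text
time: 47.95
tool_pos: [0.6789, 0.2554, 0.2111]
tool_rot: [3.137, -0.01, 0.68]
contact_force: [0.6, -0.6, 1.4]
opening: 0.0458
grip_force: 0.0
```

Call:
{"fn": "send_rows", "kwargs": {"targets": [{"translation":[-5,1,0],"spin":0,"jaw":0.5},{"translation":[-10,2,0],"spin":0,"jaw":0.5},{"translation":[-15,3,0],"spin":0,"jaw":0.5},{"translation":[-17,3,0],"spin":0,"jaw":0.5},{"translation":[-17,3,0],"spin":0,"jaw":0.5}]}}

```text
time: 48.45
tool_pos: [0.5611, 0.1226, 0.2045]
tool_rot: [-3.141, 0.002, 0.677]
contact_force: [0.0, 0.1, 0.4]
opening: 0.046
grip_force: 0.0
```

Call:
{"fn": "send_rows", "kwargs": {"targets": [{"translation":[0,0,0],"spin":0,"jaw":0.5},{"translation":[0,0,0],"spin":0,"jaw":0.5},{"translation":[0,0,0],"spin":0,"jaw":0.5},{"translation":[0,0,0],"spin":0,"jaw":0.5},{"translation":[0,0,0],"spin":0,"jaw":0.5}]}}

```text
time: 48.95
tool_pos: [0.5635, 0.1251, 0.2044]
tool_rot: [-3.141, 0.0, 0.68]
contact_force: [-0.1, -0.2, -0.0]
opening: 0.046
grip_force: 0.0
```

Run:
```python
from h import *
im,d,s=snap('wrist','w13');print(s['tool_pos'],s['tool_rot'])
from bed import bed
L=bed([(-.16,-.005),(-.005,.16)])
k=(L[:,2]>.07)&(L[:,2]<.085)&(L[:,0]>.06)&(L[:,0]<.14)&(abs(L[:,1])<.04)
print(k.sum(), cv2.minAreaRect(L[k][:,:2].astype(np.float32)*1000) if k.sum() else 0)
```

```text
[0.56349335 0.12505072 0.20440137] [-3.14132646e+00  2.67186518e-04  6.80304434e-01]
fence line [-0.00041116 -0.06766374] [-0.07449563 -0.06766632 -0.06032217]
bar line [0.001574   0.00994398] [0.00240713 0.00997445 0.01728363]
bracket [-29.2 -68.4] [60.4 90.3] 0.2 [[-59.599998474121094, -23.299999237060547], [-59.29999923706055, -113.5999984741211], [1.100000023841858, -113.4000015258789], [0.800000011920929, -23.100000381469727]] z 0.03465742769843522
bracket [-29.   69.7] [91.6 60.5] 89.6 [[-59.599998474121094, 24.100000381469727], [0.8999999761581421, 23.700000762939453], [1.5, 115.30000305175781], [-59.0, 115.69999694824219]] z 0.03465693877781667
0 0
```

View pics/w13.png

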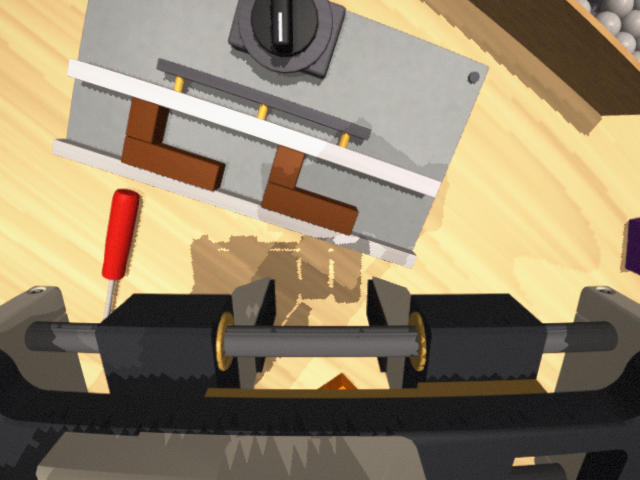

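```bash
python3 -c "
from cell import job
print(job.hand_in())"
```

```text
the job is handed in; nothing more can be done
None
```

The job is handed in, with no verdict returned. Both brown brackets lie flat and right way round against the fence, the mirrored one having been turned over first. By my measurements the bar is pressed in about 5.0–5.6 mm, a quarter turn past touching, and I left the other things on the bench alone.

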